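# Load the embossing press and close it on a coaster blank

### The job

Get a round coaster embossed: lay the round wooden blank that matches the die flat into the die ring on the press's slide, then set the loose metal top plate, boss upward, on the ring so that it sits level. Push the slide fully home under the ram, then pull the press lever all the way down and leave the press closed. Leave the other two blanks where they lie.

Things in the scene. Friction and masses are not known exactly. Their poses are not given: they have to be found in the camera images.
- round_mid (a point): Centre, half-way up, of the loose round blank that fits the die: a light wooden disc 62 mm in diameter, 10 mm thick, about 25 g, lying flat on the table; z along its axis.
- square_mid (a point): Centre, half-way up, of a loose square wooden blank 62 x 62 x 10 mm lying flat on the table: does not fit the die, leave it alone.
- small_mid (a point): Centre, half-way up, of a loose small round wooden blank 45 mm in diameter, 10 mm thick, lying flat on the table: too small for the die, leave it alone.
- plate_mid (a point): On the axis of the loose round metal top plate (0.19 kg), half-way up its 36 mm, z up. From below: spigot 60 mm in diameter, 4 mm high (it stands on it); flange 86 mm in diameter, 8 mm thick; boss 26 mm in diameter, 24 mm high, to grip it by. Seated, the flange lies on the die ring's top, the spigot in the cavity, and this point is 28 mm above die_floor.
- die_floor (a point): Centre of the floor of the round die cavity on the slide, 40 mm above the table; moves with the slide. z up, x towards the press's back (away from the robot; the whole press is turned up to 9 degrees), -y the way the slide goes home. Cavity 65 mm in diameter, 14 mm deep, with a 2 mm lead-in. The slide's flat top round the ring, 130 mm (x) by 112 mm (y), is level with this floor.
- die_rim (a point): Centre of the mouth of the die ring, 14 mm above die_floor. The steel ring is 84 mm in outside diameter. Two finger slots, 36 mm wide, cut right through it down to the floor on its +x and -x sides, so that jaws closing along x of die_floor can lower a disc to the floor. A seated blank has its centre 5 mm above the floor, 9 mm below this point.
- slide_knob (a point): Centre of the black ball knob, 25 mm in diameter, 78 mm above the table, 140 mm along +y of die_floor, moving with the slide. It stands on a post 12 mm thick, 38 mm above the top of the slide's rod.
- die_slide (a joint): Travel of the slide in m along -y of die_floor: 0 is out at the loading station, 0.18 is home against the stop, with the die exactly under the ram. It rubs with about 2 N and stays where it is left.
- lever_grip (a point): Middle of the black rubber grip bar, 17 mm in diameter and 68 mm long, between the two arms (90 mm apart) of the yoke lever on the robot's side of the press; the bar runs along y of die_floor. About 0.235 m above the table when up, 0.13 m when down. It moves on an arc of 180 mm radius about lever_hinge, towards the robot and down.
- lever_hinge (a point): Point on the lever's hinge axis, in the middle between its arms inside the press head, 157 mm above the table. The axis is level and runs along y of die_floor. The head is 64 mm wide and its top is 185 mm above the table; the ram hangs right beneath this point.
- press_lever (a joint): Angle of the lever in rad: 0 is fully up (0.45 rad above level), 0.60 is fully down (0.15 rad below level), the ram then bearing on a properly seated top plate. It drives the ram down 16 mm. It rubs with about 0.8 N m (some 5 N at the grip) and stays where it is left.
Mind the look-alikes: they are no part of the job. What is shaped like the part that bears round_mid but blue, green or yellow is not meant.

How it is judged:
By the outcome, as a careful person would: the job done as asked, in the order asked, and still so for the second after the job is handed in, with the robot touching nothing.
It also fails if it takes over 72 s, if anything falls off the work surface, if the arm or the gripper's body presses on something with over 40 N, if the wrist force passes 120 N, or if a joint passes its speed limit or range.

### The arm

A 6-joint arm with a two-finger parallel gripper is mounted at the origin on a cart in front of the work surface, level with it; the furniture and walls round the work are solid. World frame = base frame: x ahead of the robot, y to its left, z up, the work surface at z = 0. Lengths are in m, angles in rad, forces in N, time in s.
With the tool pointing down it reaches from about 0.375 to 0.9 m from the base axis. Payload 3.1 kg.
Tool frame: the origin (TCP) lies on the centre line of the jaws, within the pads' length; the fingertips stand 19 mm ahead of it and the grasp point (between the pads) is the TCP; z points along the fingers, y is the line along which they close (so a half turn about z gives the same grasp; the last joint's range is limited). The gripper opens to 85 mm and grips with 20 to 120 N. Pads are 22 mm wide; open, the fingers measure 114 mm over their backs; the gripper's body (76 mm by 85 mm) begins 54 mm behind the grasp point. The pads swing forward as they close: fully open they stand 13 mm farther back than shut.
Start: joints at [-1.389, 0.527, 1.433, -0, 1.181, -0.178], TCP at [0.22, -0.585, 0.225] pointing down, gripper open.
Joint ranges: [-3.08, 3.08], [-0.75, 2.2], [0.22, 2.44], [-1.43, 4.57], [0, 2.65], [-2.85, 2.85]. Speed limits (rad/s): [2.79, 2.79, 3.14, 3.14, 3.14, 3.14].

### API

Orientations are given as a unit quaternion [x, y, z, w].
In Python, from station import manip gives the robot as it stands.
- The arm moves only by the tool servo_tool, never from a script. Its argument "rows" is a list that holds one entry, the list of rows, each a list of 7 numbers: the turn, a rotation vector about the tool's x, y, z in degrees, then the shift along the tool's x, y, z in m, then the gripper command: -1 is shut, 1 is fully open, values between are in proportion. In form: [[[wx, wy, wz, tx, ty, tz, jaw], ...]]. A call has 1 to 8 rows; each row shifts and turns the commanded pose from where the row before left it, along the tool's axes as they then stand; what a row does not reach is not made up. A row lasts 1/12 s, in which the tool goes at most 41.7 mm and 7.16 degrees, less where a joint would pass 70% of its speed; a pose out of reach is approached as far as the arm can. A call is refused whole if a number of a shift passes 0.0417 or a number of a turn 7.16, either way. A call with a gripper value outside its range is refused whole. The fingers move at their own pace and stop on an object; "squeeze" is the grip in N (left out, the last holds). Time passes only in rows, so rows that do not move let the fingers close. It gives the time, the measured TCP pose, the force, the opening and the grip force at its end, in the units of the state.
- manip.sense(): the state, without advancing time (a new reading comes with each control period).
- manip.snapshot(name): name is "side" or "top"; returns the picture (384x512x3 uint8, blue, green, red); there is no depth.
- manip.camera_info(name): a dict with "K" (3x3 intrinsics, pixels), "camera_from_world" (4x4, takes a point from world to camera coordinates). Camera axes: x right, y down, z forward; pixel columns grow to the right and rows downward; lengths in m; the calibration is good to about 2 mm. A picture is of the moment at which its call begins. camera_info takes no time and is no camera call.
- manip.sign_off(): hands the job in; it is judged then, once.
The state is a dict: "t": time; "q": joint angles; "qd": joint speeds; "tau": joint torques, N m; "tcp_pos": TCP position; "tool_rot": TCP orientation; "force": force on the tool from outside, world axes, zero at the start; "ft_torque": the same for the moment, N m; "finger_gap": opening from 0.0 (shut) to 1.0 (fully open); "gripper_force": force on a finger pad.
Only numpy, scipy, OpenCV 4.12 (cv2) and the standard library are available. Lean on these libraries where they do the work, as an engineer would, in place of code of your own. Each camera call takes 0.05 s, during which the arm holds its last target. There are 200 camera calls.

## Working session

There is one attempt and no reset: what is moved stays moved. The work goes in short steps, Python scripts to look and compute and a tool call to move; the robot and the scene stay as the last step left them, time stands still between calls to the robot, and variables do not carry over. Pictures are saved under pics/ and viewed, at most 10 in all, crops included, and the job is handed in when it is done.

Besides the shell and the picture viewer there is one more tool, called after "Call:" as name([rows], argument=value, ...), one row to a line, values as JSON. servo_tool: Moves the arm, as the interface text tells. Its arguments: {"type":"object","properties":{"rows":{"type":"array","items":{"type":"array","items":{"type":"array","items":{"type":"number"}}}},"squeeze":{"type":"number"}},"required":["rows"]}

```bash
ls; mkdir -p pics; python3 - <<'E'
from station import manip
import cv2,numpy as np
for n in("side","top"):
    cv2.imwrite(f"pics/{n}0.png",manip.snapshot(n)); c=manip.camera_info(n); print(n,np.round(c["K"],1).tolist(),np.round(c["camera_from_world"],4).tolist())
print(manip.sense())
E
```

```text
pics
side [[432.0, 0.0, 260.2], [0.0, 432.0, 189.6], [0.0, 0.0, 1.0]] [[-0.9945, -0.1027, 0.0222, 0.5015], [-0.0701, 0.4907, -0.8685, 0.2019], [0.0783, -0.8653, -0.4951, 1.5485], [0.0, 0.0, 0.0, 1.0]]
top [[435.7, 0.0, 254.9], [0.0, 435.7, 192.3], [0.0, 0.0, 1.0]] [[0.0142, -0.9999, -0.0018, -0.018], [-0.9982, -0.014, -0.0589, 0.4889], [0.0589, 0.0026, -0.9983, 1.3668], [0.0, 0.0, 0.0, 1.0]]
{'t': 0.1, 'q': array([-1.38950105e+00,  5.28399421e-01,  1.43381335e+00,  2.31152496e-06,
        1.18140695e+00, -1.78494798e-01]), 'qd': array([-9.33947398e-05, -2.35744396e-03, -2.67475486e-03,  1.12400191e-03,
        3.84282435e-04, -1.33323728e-03]), 'tau': array([-5.91236858e-04, -4.43306279e+01, -1.78585607e+01, -1.67719727e-04,
        3.88849454e-03,  2.61671414e-05]), 'tcp_pos': array([ 0.21995523, -0.58429023,  0.22380292]), 'tool_rot': array([ 9.83862052e-01,  1.78925779e-01, -3.50389253e-07, -1.01353344e-03]), 'force': array([-0.40429524,  0.14294875, -0.51443728]), 'ft_torque': array([ 0.03587118, -0.00282406, -0.00665287]), 'gripper_force': 0.0, 'finger_gap': 0.9968626823074052}
```

View pics/top0.png

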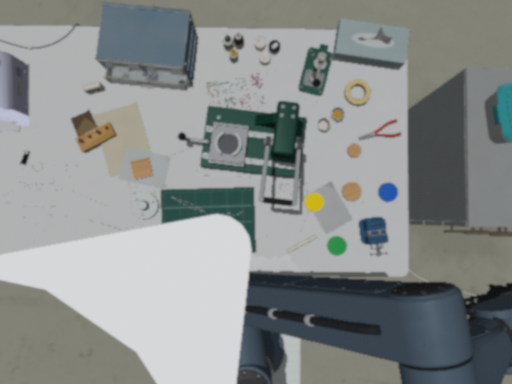

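View pics/side0.png

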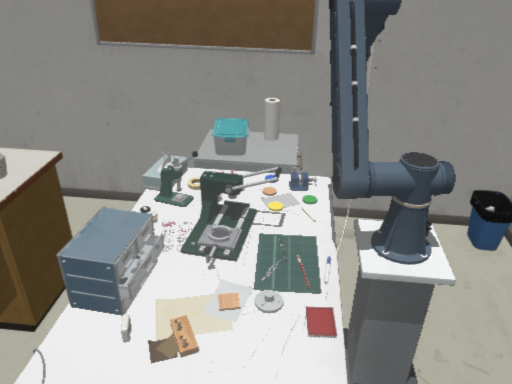

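The top view shows these disc candidates: wooden disc of about 20 px at (351,191), smaller wooden disc at (354,151), and yellow (314,202), green (337,245) and blue (388,192) look-alikes. The square blank is at (141,168). The press is at (250,140), with the die at (228,144) and the knob at (182,137). The plate is at (145,205) in the top view and (268,300) in the side view. I choose the 62 mm wooden disc at (351,191).

```bash
cat > h.py <<'E'
from station import manip
import cv2,numpy as np
from scipy.spatial.transform import Rotation as R
def cast(n,u,v,z):
    c=manip.camera_info(n);T=np.array(c["camera_from_world"]);K=np.array(c["K"])
    d=T[:3,:3].T@np.linalg.solve(K,[u,v,1]);o=-T[:3,:3].T@T[:3,3]
    return o+d*(z-o[2])/d[2]
def proj(n,p):
    c=manip.camera_info(n);T=np.array(c["camera_from_world"]);q=np.array(c["K"])@(T[:3,:3]@np.array(p)+T[:3,3]);return q[:2]/q[2]
def tri(a,b):
    A=[];B=[]
    for n,(u,v) in(("top",a),("side",b)):
        c=manip.camera_info(n);T=np.array(c["camera_from_world"]);K=np.array(c["K"])
        d=T[:3,:3].T@np.linalg.solve(K,[u,v,1]);d/=np.linalg.norm(d);o=-T[:3,:3].T@T[:3,3]
        P=np.eye(3)-np.outer(d,d);A.append(P);B.append(P@o)
    return np.linalg.solve(sum(A),sum(B))
E
python3 - <<'E'
from h import *
im=cv2.imread("pics/top0.png");hsv=cv2.cvtColor(im,cv2.COLOR_BGR2HSV)
m=cv2.inRange(hsv,(5,70,120),(20,255,255))
for c in cv2.findContours(m,cv2.RETR_EXTERNAL,cv2.CHAIN_APPROX_NONE)[0]:
    if cv2.contourArea(c)>60:
        M=cv2.moments(c);u,v=M['m10']/M['m00'],M['m01']/M['m00'];print(round(u,1),round(v,1),cv2.contourArea(c),cast("top",u,v,.0095).round(4),"eqd",2*np.sqrt((m>0)[int(v)-15:int(v)+15,int(u)-15:int(u)+15].sum()/np.pi)*1.36/435.7)
a=cv2.resize(im[90:215,160:310],None,fx=5,fy=5,interpolation=3)[:600,:800]
cv2.imwrite("pics/c1.png",a)
im2=cv2.imread("pics/side0.png")
b=cv2.resize(im2[165:315,180:330],None,fx=4,fy=4,interpolation=3)
cv2.imwrite("pics/c2.png",b)
cv2.imwrite("pics/c3.png",np.hstack([cv2.resize(im[175:235,110:180],None,fx=5,fy=5,interpolation=3),cv2.resize(im[150:210,310:380],None,fx=5,fy=5,interpolation=3)]))
E
```

```text
351.3 191.1 227.5 [ 0.4976 -0.3175  0.0095] eqd 0.05602303960294545
141.1 168.1 294.5 [0.5616 0.3535 0.0095] eqd 0.06378863804574153
353.8 150.2 108.5 [ 0.6288 -0.3253  0.0095] eqd 0.03953590461838556
95.2 135.9 530.5 [0.6634 0.5037 0.0095] eqd 0.0764393281624731
```

View pics/c1.png

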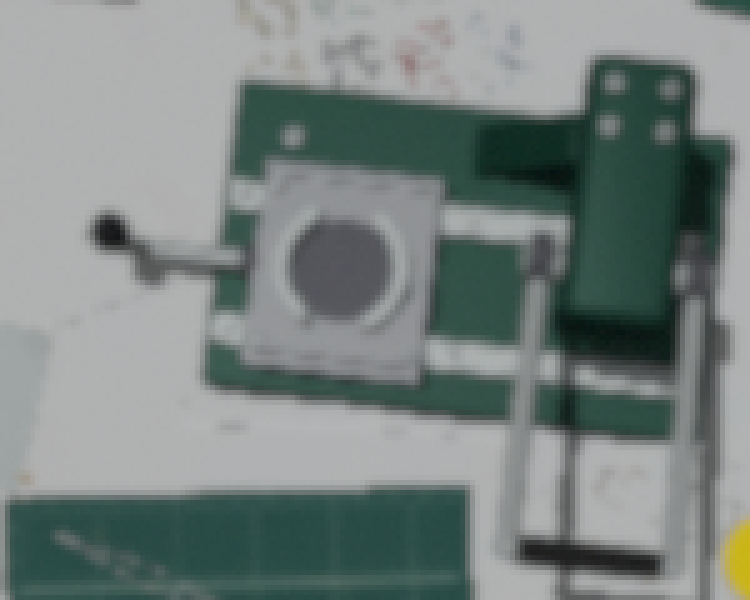

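View pics/c2.png

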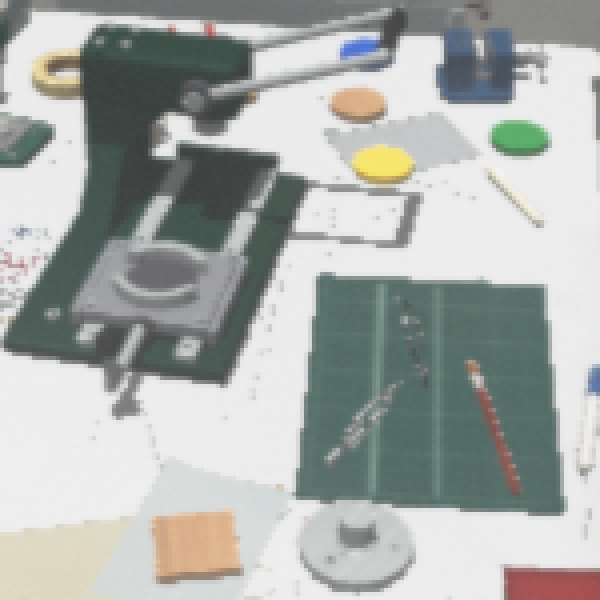

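View pics/c3.png

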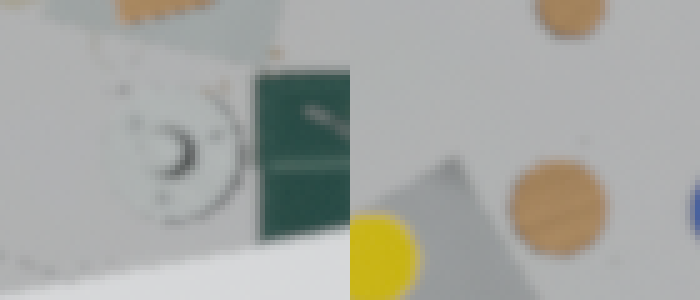

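The crops show the wooden 62 mm disc whole and flat at (351.5,191.5). In the top view, the die cavity is at about (228.4,143.6), the knob at (181.8,136), and the grip bar ends at (264,199.6) and (292,203). The plate stands boss up at (145.3,206) in the top view; in the side view the boss top is at (269.8,296).

```bash
python3 - <<'E'
from h import *
im=cv2.imread("pics/top0.png");g=cv2.cvtColor(im,cv2.COLOR_BGR2GRAY)
# cavity: dark blob
sub=g[125:165,205:252];m=(sub<115).astype(np.uint8)
n,l,s,c=cv2.connectedComponentsWithStats(m);i=l[143-125,228-205];print("cav",s[i],c[i]+[205,125])
u,v=c[i]+[205,125];die=cast("top",u,v,.04);print("die",die, "rimz",cast("top",u,v,.054))
k=cast("top",181.8,136.0,.078);print("knob",k,k-die,np.linalg.norm((k-die)[:2]))
e=[cast("top",*p,.235) for p in((264,199.6),(292,203))];d=e[0]-e[1];print("bar",e,np.degrees(np.arctan2(-d[0],d[1])))
d=k-die;print("yaw knob",np.degrees(np.arctan2(-d[0],d[1])))
# slide plate edges in crop c1 : corners
P=[cast("top",160+a/5,90+b/5,.04) for a,b in((265,161),(443,180),(420,384),(242,362))]
print("slide corners centre",np.mean(P,0),[np.linalg.norm(P[i]-P[i-1]).round(4) for i in range(4)])
d=(P[0]+P[3]-P[1]-P[2]);print("yaw",np.degrees(np.arctan2(-d[0],d[1])))
d=(P[0]+P[1]-P[2]-P[3]);print("yaw",np.degrees(np.arctan2(d[1],d[0])))
print("plate top view flange",cast("top",145.6,206.2,.012),"boss",cast("top",144.2,205.4,.036),"side boss",cast("side",269.75,296,.036),"flange",cast("side",180+357/4,165+544/4,.010))
print("tri boss",tri((144.2,205.4),(269.75,296)))
print("knob tri",tri((181.8,136),(180+122/4,165+408/4)), "die side",cast("side",180+160/4,165+268/4,.047))
E
```

```text
cav [ 13   9  20  20 318] [227.44025157 143.22012579]
die [0.64038594 0.0771159  0.04      ] rimz [0.6379792  0.07616581 0.054     ]
knob [0.65411304 0.21404678 0.078     ] [0.01372709 0.13693088 0.038     ] 0.137617215723286
bar [array([ 0.45699102, -0.0360791 ,  0.235     ]), array([ 0.4489953 , -0.11062704,  0.235     ])] -6.121918492950164
yaw knob -5.724681432262308
slide corners centre [0.63704229 0.07373598 0.04      ] [np.float64(0.1278), np.float64(0.1125), np.float64(0.1295), np.float64(0.1121)]
yaw -5.822566889020266
yaw -5.414318654193152
plate top view flange [0.44023466 0.33493175 0.012     ] boss [0.44210052 0.33329267 0.036     ] side boss [0.44104823 0.34924048 0.036     ] flange [0.44220539 0.34287766 0.01      ]
tri boss [0.44206424 0.33640434 0.0238235 ]
knob tri [0.65403705 0.22308441 0.01995522] die side [0.64052307 0.06679967 0.047     ]
```

Call:
servo_tool([
  [[0,0,-7.1,0,0,0,1],[0,0,-7.1,0,0,0,1],[0,0,-7.1,0,0,0,1],[0,0,-7.1,0,0,0,1],[0,0,-7.1,0,0,0,1],[0,0,-7.1,0,0,0,1],[0,0,-7.1,0,0,0,1],[0,0,-7.0,0,0,0,1]],
])

```text
t: 0.77
tcp_pos: [0.22, -0.5845, 0.2241]
tool_rot: [0.779, 0.627, 0.0, -0.001]
force: [0.2, 0.6, 0.5]
finger_gap: 1.0
gripper_force: 0.0
```

Call:
servo_tool([
  [[0,0,-7,0.025,0.025,0,0.8],[0,0,0,0.0293,0.025,0,0.8],[0,0,0,0.0293,0.025,0,0.8],[0,0,0,0.0293,0.025,0,0.8],[0,0,0,0.0293,0.025,0,0.8],[0,0,0,0.0293,0.025,0,0.8],[0,0,0,0.0293,0.025,0,0.8],[0,0,0,0.0293,0.025,0,0.8]],
])

```text
t: 1.43
tcp_pos: [0.4453, -0.3775, 0.2243]
tool_rot: [0.741, 0.671, 0.0, -0.0]
force: [0.5, -0.9, -0.2]
finger_gap: 0.901
gripper_force: 0.0
```

Call:
servo_tool([
  [[0,0,0,0.029,0.022,0.02,0.75],[0,0,0,0.029,0.022,0.03,0.75],[0,0,0,0,0,0.04,0.75],[0,0,0,0,0,0.03,0.75],[0,0,0,0,0,0.0,0.75],[0,0,0,0,0,0.0,0.75]],
])

```text
t: 1.93
tcp_pos: [0.4901, -0.3279, 0.1066]
tool_rot: [0.741, 0.671, -0.0, -0.002]
force: [0.4, -0.3, 1.2]
finger_gap: 0.873
gripper_force: 0.0
```

```bash
cat >> h.py <<'E'
def go(*p):
    s=manip.sense();r=R.from_quat(s["tool_rot"]);print("tool d",r.inv().apply(np.array(p)-s["tcp_pos"]).round(4),"at",s["tcp_pos"].round(4),"yaw",np.degrees(np.arctan2(*r.as_matrix()[[1,0],1])).round(2),"tilt",r.as_matrix()[2,:2].round(4))
E
python3 -c "
from h import *
go(.498,-.3175,.014)
im=manip.snapshot('top');cv2.imwrite('pics/t2.png',im)
go(.498,-.3175,.014)
cv2.imwrite('pics/c4.png',np.hstack([cv2.resize(im[150:230,310:390],None,fx=5,fy=5,interpolation=3),cv2.resize(im[175:255,110:190],None,fx=5,fy=5,interpolation=3)]))"
```

```text
tool d [0.0109 0.0072 0.0926] at [ 0.4901 -0.3279  0.1066] yaw -5.67 tilt [ 0.003  -0.0038]
tool d [0.0126 0.0056 0.0945] at [ 0.4912 -0.3294  0.1085] yaw -5.7 tilt [ 0.0001 -0.0001]
```

View pics/c4.png

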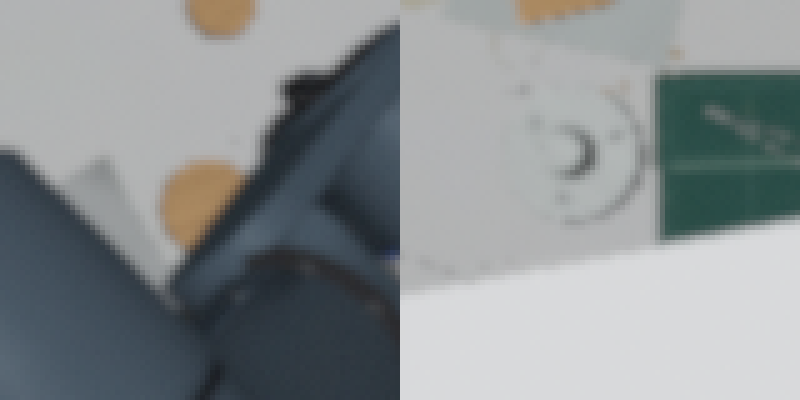

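The crop shows the gripper hovering beside the wooden disc, which is still in place at about (351,191). The plate is undisturbed at (145,206).

Call:
servo_tool([
  [[0,0,0,0.0126,0.0056,0.02,0.75],[0,0,0,0,0,0.03,0.75],[0,0,0,0,0,0.02,0.75],[0,0,0,0,0,0.006,0.75],[0,0,0,0,0,0.0,0.75],[0,0,0,0,0,0,0.75],[0,0,0,0,0,0,0.75]],
])

```text
t: 2.57
tcp_pos: [0.4991, -0.3187, 0.0344]
tool_rot: [0.741, 0.671, 0.0, 0.002]
force: [0.1, -0.1, 0.6]
finger_gap: 0.875
gripper_force: 0.0
```

Call:
servo_tool([
  [[0,0,0,0,0,0.003,0.75],[0,0,0,0,0,0,0.75],[0,0,0,0,0,0,0.75]],
])

```text
t: 2.82
tcp_pos: [0.4981, -0.3174, 0.0299]
tool_rot: [0.741, 0.671, 0.0, 0.001]
force: [-0.8, 0.2, -0.4]
finger_gap: 0.874
gripper_force: 0.0
```

```bash
python3 -c "
from h import *
go(.498,-.3175,.014)
im=manip.snapshot('side')
u,v=proj('side',(.498,-.3175,.015)).astype(int);print(u,v)
cv2.imwrite('pics/c5.png',cv2.resize(im[v-50:v+40,u-60:u+60],None,fx=6,fy=6,interpolation=3))"
```

```text
tool d [-0.0001 -0.0001  0.0159] at [ 0.4981 -0.3174  0.0299] yaw -5.69 tilt [-0.0007  0.0009]
269 189
```

View pics/c5.png

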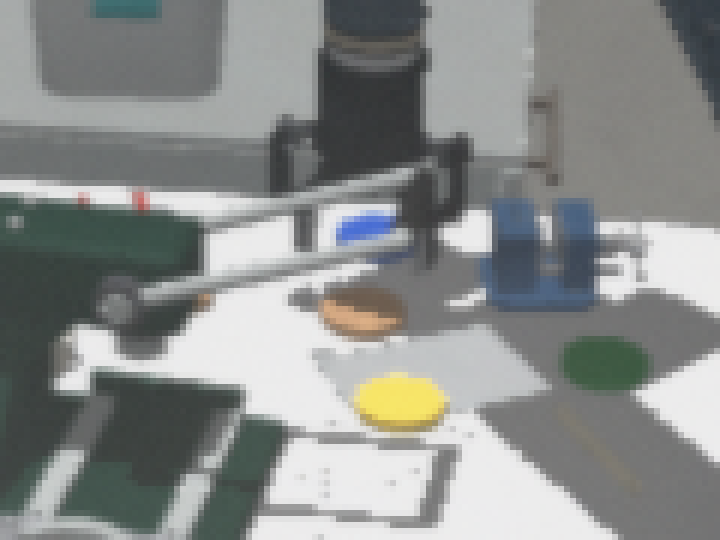

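The side crop shows the disc at (363,312) centred between the two fingers at (305,·) and (430,·). The finger tips look higher than I expected, so I'll step down and watch the force.

Call:
servo_tool([
  [[0,0,0,0,0,0.005,0.75],[0,0,0,0,0,0.005,0.75],[0,0,0,0,0,0,0.75]],
])

```text
t: 3.12
tcp_pos: [0.4972, -0.3165, 0.018]
tool_rot: [0.741, 0.671, -0.0, -0.001]
force: [-0.6, -0.0, -0.3]
finger_gap: 0.875
gripper_force: 0.0
```

Call:
servo_tool([
  [[0,0,0,0,0,0.003,0.75],[0,0,0,0,0,0.003,0.75],[0,0,0,0,0,0,0.75],[0,0,0,0,0,0,0.75]],
])

```text
t: 3.45
tcp_pos: [0.4977, -0.3169, 0.0129]
tool_rot: [0.741, 0.671, -0.0, -0.0]
force: [0.0, -0.1, 0.2]
finger_gap: 0.874
gripper_force: 0.0
```

```bash
python3 -c "
from h import *
go(.498,-.3175,.014)
im=manip.snapshot('side')
u,v=proj('side',(.498,-.3175,.015)).astype(int);print(u,v)
cv2.imwrite('pics/c6.png',cv2.resize(im[v-25:v+15,u-30:u+30],None,fx=10,fy=10,interpolation=3))"
```

```text
tool d [-0.0006  0.0003 -0.0011] at [ 0.4977 -0.3169  0.0129] yaw -5.68 tilt [ 0.0004 -0.0005]
269 189
```

View pics/c6.png

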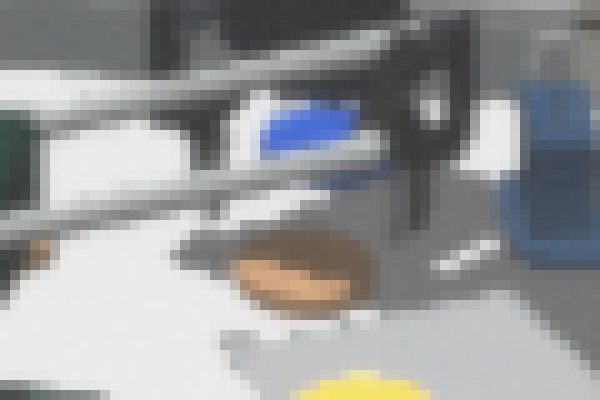

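The crop shows the fingers at x≈210 and 412, straddling the disc at (303,272). There's no contact force, so I'll close and watch the opening.

Call:
servo_tool([
  [[0,0,0,0,0,0,0.35],[0,0,0,0,0,0,0.35],[0,0,0,0,0,0,0.35],[0,0,0,0,0,0,0.35]],
], squeeze=25)

```text
t: 3.83
tcp_pos: [0.498, -0.3171, 0.0134]
tool_rot: [0.741, 0.671, 0.0, 0.0]
force: [-0.4, -0.4, 0.0]
finger_gap: 0.674
gripper_force: 0.0
```

Call:
servo_tool([
  [[0,0,0,0,0,0,0.2],[0,0,0,0,0,0,0.2],[0,0,0,0,0,0,0.2]],
])

```text
t: 4.08
tcp_pos: [0.4979, -0.3171, 0.0133]
tool_rot: [0.741, 0.671, 0.0, 0.0]
force: [-1.0, -0.1, -0.4]
finger_gap: 0.599
gripper_force: 0.0
```

```bash
python3 -c "
from h import *
go(.498,-.3175,.013)
im=manip.snapshot('side')
u,v=269,189
cv2.imwrite('pics/c7.png',cv2.resize(im[v-25:v+15,u-30:u+30],None,fx=10,fy=10,interpolation=3))"
```

```text
tool d [-0.0004  0.0001  0.0003] at [ 0.4979 -0.3171  0.0133] yaw -5.68 tilt [-0.0001  0.0001]
```

View pics/c7.png

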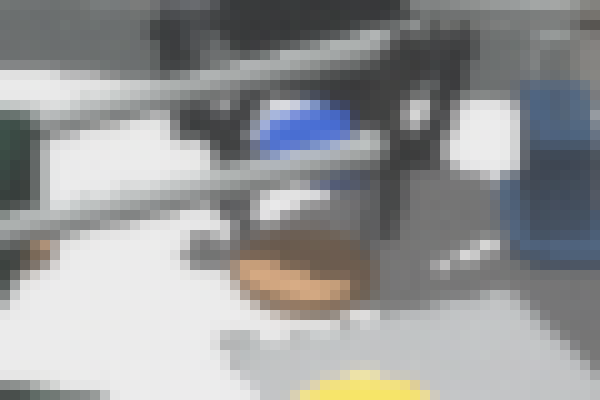

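The crop shows the finger tips passing over (or behind) the disc, with inner faces at x≈248 and 378 and the disc at 230–373. So the tips sit higher than I assumed. I'll open and step lower, watching the force.

Call:
servo_tool([
  [[0,0,0,0,0,0,0.75],[0,0,0,0,0,0,0.75],[0,0,0,0,0,0,0.75],[0,0,0,0,0,0.003,0.75],[0,0,0,0,0,0,0.75]],
])

```text
t: 4.55
tcp_pos: [0.4977, -0.3169, 0.0098]
tool_rot: [0.741, 0.671, -0.0, -0.0]
force: [1.5, -0.6, -0.2]
finger_gap: 0.874
gripper_force: 0.0
```

Call:
servo_tool([
  [[0,0,0,0,0,0.003,0.75],[0,0,0,0,0,0.0,0.75],[0,0,0,0,0,0,0.75]],
])

```text
t: 4.8
tcp_pos: [0.4977, -0.3169, 0.0069]
tool_rot: [0.741, 0.671, -0.0, -0.0]
force: [1.2, -0.2, 0.9]
finger_gap: 0.872
gripper_force: 0.0
```

Call:
servo_tool([
  [[0,0,0,0,0,0,0.35],[0,0,0,0,0,0,0.35],[0,0,0,0,0,0,0.35]],
])

```text
t: 5.05
tcp_pos: [0.4979, -0.3171, 0.0073]
tool_rot: [0.741, 0.671, 0.0, 0.0]
force: [0.3, 0.3, -0.1]
finger_gap: 0.677
gripper_force: 0.0
```

Call:
servo_tool([
  [[0,0,0,0,0,0,0.2],[0,0,0,0,0,0,0.2],[0,0,0,0,0,0,0.2]],
])

```text
t: 5.3
tcp_pos: [0.4979, -0.3171, 0.0073]
tool_rot: [0.741, 0.671, 0.0, 0.0]
force: [-0.4, -0.1, -0.4]
finger_gap: 0.6
gripper_force: 0.0
```

```bash
python3 -c "
from h import *
im=manip.snapshot('side');cv2.imwrite('pics/s8.png',im)
a=im[180:200,255:285]
h=cv2.cvtColor(a,cv2.COLOR_BGR2HSV);g=cv2.cvtColor(a,cv2.COLOR_BGR2GRAY)
for r in range(0,20): print(180+r,' '.join(('%3d'%g[r,c])+('*' if 5<=h[r,c,0]<=20 and h[r,c,1]>60 else ' ') for c in range(30)))
"
```

```text
180 234  232  228  223  197  131  122  135  164  184  182  180  180  175  169  159  150  140  127  118  113  101   75   63   63   62   63   73  114  182 
181 230  224  221  217  202  184  177  173  172  169  162  156  147  139  129  117  109  102   94   87   80   72   65   61   66   68   68   80  104  129 
182 205  198  192  184  175  167  157  148  138  132  129  137  150  170  158  125  112   93   89   88   77   69   64   68   86  103   98  103  114  117 
183 171  163  153  147  137  124  115  110  110  138  188  222  225  225  221  216  193  125  111  108   97   91   70   71   94  113  114  113  117  118 
184 133  130  136  147  157  120   91   96   99  161  225  232  228  214  160  149  140  120  116  113  102   94   72   74   98  114  117  117  117  118 
185 170  190  223  225  218  164   96   95  106  172  225  215  161  142  121  119  118  116  116  109   96   94   72   78  101  115  117  117  117  118 
186 228  231  233  229  219  170  107   96   88  119  148  141  119  113  111  110  110  116  116  107   94   95   72   78  105  117  117  116  118  116 
187 235  234  220  162
[... 1278 characters left out ...]
 148  137  135  132  144  181  218  220  207  166  172  184  186  187  191  191  196 
196 235  235  236  235  236  234  232  232  232  232  232  230  226  222  221  222  222  207  179  195  205  200  192  193  196  195  194  195  196  197 
197 235  235  235  235  234  226  196  186  186  202  231  231  222  188  194  204  204  198  192  194  196  195  196  196  196  195  194  195  195  196 
198 235  235  235  236  234  223  180  181  183  190  202  204  201  191  194  196  196  195  196  196  197  194  194  195  195  195  196  195  197  195 
199 235  236  235  236  235  233  219  189  188  192  193  194  196  197  195  195  196  195  195  196  196  197  196  196  195  195  196  195  196  196
```

Call:
servo_tool([
  [[0,0,0,0,0,0,0.75],[0,0,0,0,0,0,0.75],[0,0,0,0,0,0,0.75],[0,0,0,0,0,0.003,0.75],[0,0,0,0,0,0.003,0.75],[0,0,0,0,0,0,0.75],[0,0,0,0,0,0,0.75]],
])

```text
t: 5.93
tcp_pos: [0.4976, -0.3168, 0.0008]
tool_rot: [0.741, 0.671, -0.0, -0.0]
force: [0.4, -0.5, -0.6]
finger_gap: 0.877
gripper_force: 0.0
```

```bash
python3 -c "
from h import *
s=manip.sense();print({k:np.round(s[k],4) for k in s})
im=manip.snapshot('side')
a=im[180:200,252:290];g=cv2.cvtColor(a,cv2.COLOR_BGR2GRAY)
for r in range(0,16): print(180+r,' '.join('%3d'%x for x in g[r]))
# top view: reachable parts?
t=manip.snapshot('top');cv2.imwrite('pics/t8.png',t)
g=cv2.cvtColor(t,cv2.COLOR_BGR2GRAY)[170:215:2,335:375]
for r in range(len(g)): print(170+2*r,' '.join('%3d'%x for x in g[r]))
"
```

```text
{'t': np.float64(5.9333), 'q': array([-0.7562,  0.806 ,  1.6613,  0.    ,  0.6751, -0.657 ]), 'qd': array([ 0.0004, -0.004 , -0.0027,  0.0011,  0.0003,  0.001 ]), 'tau': array([-8.10000e-03, -4.64145e+01, -8.65980e+00, -6.00000e-04,
        6.00000e-04,  0.00000e+00]), 'tcp_pos': array([ 0.4976, -0.3168,  0.0008]), 'tool_rot': array([ 7.413e-01,  6.712e-01, -0.000e+00, -4.000e-04]), 'force': array([ 0.3911, -0.4543, -0.5511]), 'ft_torque': array([-0.038 ,  0.0087,  0.0226]), 'gripper_force': np.float64(0.0), 'finger_gap': np.float64(0.877)}
180 235 235 234 229 225 194 105  90 106 155 209 213 200 183 180 178 174 167 159 149 139 127 118 112 103  77  65  61  61  62  64  63  69 118 196 232 233 229
181 233 233 233 229 222 206 175 180 180 184 187 181 171 162 155 147 141 129 115 109 101  94  88  84  86  88  77  65  62  63  63  63  67  97 170 226 214 152
182 219 220 215 204 198 190 179 173 167 157 151 143 135 131 135 149 170 157 125 110  93  88  93  98 110 107  90  68  62  65  73  81  81  97 127 148 138 106
183 194 189 181 172 163 154 144 132 121 122 140 157 173 190 222 226 226 222 216 191 1
[... 5014 characters left out ...]
  83  83  83  82  83  81  81  81  80  79  79
208  81  81  83  84  85  86  87  88  89  90  90  91  89  88  84  77  70  60  51  48  55  68  80  86  88  89  87  86  86  84  85  84  83  84  83  83  82  80  80  80
210  79  80  80  82  82  85  84  85  86  85  86  85  80  76  71  60  53  49  55  67  79  88  93  94  93  92  90  89  88  86  86  86  84  84  83  82  82  82  82  82
212  76  79  79  79  81  82  83  83  83  81  79  74  68  60  52  48  54  68  80  88  94  97  96  96  96  94  94  92  91  90  88  87  86  86  85  84  83  83  82  83
214  77  78  78  79  79  80  79  78  76  73  67  57  48  47  54  65  77  86  91  93  95  96  97  95  97  97  96  94  93  91  91  89  87  88  86  85  84  84  84  84
```

Call:
servo_tool([
  [[0,0,0,0,0,0.003,0.75],[0,0,0,0,0,0,0.75],[0,0,0,0,0,0,0.75]],
])

```text
t: 6.28
tcp_pos: [0.4977, -0.317, -0.002]
tool_rot: [0.741, 0.671, -0.0, -0.0]
force: [-0.2, -0.6, -0.1]
finger_gap: 0.876
gripper_force: 0.0
```

Call:
servo_tool([
  [[0,0,0,0,0,0.002,0.75],[0,0,0,0,0,0,0.75]],
])

```text
t: 6.45
tcp_pos: [0.4978, -0.317, -0.004]
tool_rot: [0.741, 0.671, -0.0, -0.0]
force: [-1.0, -0.4, 0.2]
finger_gap: 0.879
gripper_force: 0.0
```

Call:
servo_tool([
  [[0,0,0,0,0,0.003,0.75],[0,0,0,0,0,0,0.75],[0,0,0,0,0,0,0.75]],
])

```text
t: 6.7
tcp_pos: [0.4977, -0.317, -0.007]
tool_rot: [0.741, 0.671, -0.0, -0.0]
force: [0.3, 0.5, 0.3]
finger_gap: 0.876
gripper_force: 0.0
```

Call:
servo_tool([
  [[0,0,0,0,0,0.002,0.75],[0,0,0,0,0,0,0.75]],
])

```text
t: 6.87
tcp_pos: [0.4978, -0.317, -0.0091]
tool_rot: [0.741, 0.671, -0.0, -0.0]
force: [-0.3, 0.2, -0.9]
finger_gap: 0.873
gripper_force: 0.0
```

```bash
python3 -c "
from h import *
s=manip.sense();print(s['tcp_pos'],s['force'],s['tau'].round(1))
im=manip.snapshot('side')
a=im[180:200,252:290];g=cv2.cvtColor(a,cv2.COLOR_BGR2GRAY)
for r in range(3,13): print(180+r,' '.join('%3d'%x for x in g[r]))
"
```

```text
[ 0.49775913 -0.31697755 -0.00906745] [-0.30682886  0.22271614 -0.9382766 ] [ -0.  -46.9  -8.5   0.   -0.   -0. ]
183 193 188 180 170 161 154 145 132 121 123 141 157 172 193 222 226 226 221 218 191 125 111 113 115 115 101  73  64  64  62  64  64  66  84 114 118 113 100
184 157 150 141 132 129 126 109 101 100 151 221 227 228 230 232 229 215 158 150 140 121 118 117 116 116 107  81  68  63  65  73  82  81  96 115 117 109  99
185 132 140 157 170 187 191 102  92  99 158 230 233 231 228 216 160 142 123 119 119 117 118 119 118 116 107  87  80  66  78  99 111 110 114 117 116 112 101
186 206 224 226 228 228 207 104  86  93 151 224 215 162 151 143 118 114 111 110 111 116 117 117 116 117 108  92  91  68  85 113 116 117 116 115 117 114 105
187 232 234 235 233 229 203 102  88  86 106 146 140 115 108 101 100  97  99 100 101 103 106 112 116 117 108  91  91  69  86 115 119 117 117 119 117 116 111
188 235 235 234 221 161 134  91  90  91  98 114 107  97  97  97  95  95  95  95  96  97  97 100 107 114 108  93  92  70  86 115 118 117 119 118 117 116 109
189 236 235 232 210 134 118 112 106  89  95 110 109 106 102  96  95  97  95  94  96  94  96  96  99 109 110  95  85  72  91 121 129 121 118 118 118 117 111
190 235 234 221 168 140 132 118 108  95 112 142 166 166 148 111 104  95  94  94  95  95  96  97  98 104 109  94  85  74  99 157 187 128 117 118 117 116 118
191 235 235 232 227 224 206 146 135 134 132 139 164 177 173 165 153 116 108 108 106 104  97  96  97 103 108  91  90  88 107 128 138 121 117 118 119 118 118
192 235 235 235 235 234 232 226 225 225 218 181 143 157 172 173 174 168 171 172 168 147 107  98  99 106 110 101 108 113 116 120 120 119 119 121 125 129 126
```

Call:
servo_tool([
  [[0,0,0,0,0,0.002,0.75],[0,0,0,0,0,0,0.75],[0,0,0,0,0,0,0.35],[0,0,0,0,0,0,0.35],[0,0,0,0,0,0,0.35],[0,0,0,0,0,0,0.35]],
], squeeze=25)

```text
t: 7.42
tcp_pos: [0.4978, -0.317, -0.0105]
tool_rot: [0.741, 0.671, -0.0, -0.0]
force: [-0.2, 0.5, 3.0]
finger_gap: 0.709
gripper_force: 27.2
```

Call:
servo_tool([
  [[0,0,0,0,0,-0.01,0.35],[0,0,0,0,0,-0.03,0.35],[0,0,0,0,0,-0.041,0.35],[0,0,0,0,0,-0.041,0.35],[0,0,0,0,0,-0.041,0.35],[0,0,0,0,0,-0.041,0.35],[0,0,0,0,0,-0.041,0.35],[0,0,0,0,0,-0.041,0.35]],
])

```text
t: 8.08
tcp_pos: [0.4974, -0.3166, 0.278]
tool_rot: [0.741, 0.671, 0.0, 0.0]
force: [0.8, -1.0, -0.3]
finger_gap: 0.712
gripper_force: 27.4
```

Call:
servo_tool([
  [[0,0,0,0.02,0.005,-0.02,0.35],[0,0,0,0.038,0.01,0,0.35],[0,0,0,0.038,0.01,0,0.35],[0,0,0,0.038,0.01,0,0.35],[0,0,0,0.038,0.01,0,0.35],[0,0,0,0.038,0.01,0,0.35],[0,0,0,0.038,0.01,0,0.35],[0,0,0,0.038,0.01,0,0.35]],
])

```text
t: 8.75
tcp_pos: [0.6009, -0.0379, 0.2958]
tool_rot: [0.741, 0.671, 0.0, 0.0]
force: [0.6, -0.7, -0.5]
finger_gap: 0.71
gripper_force: 27.4
```

Call:
servo_tool([
  [[0,0,0,0.038,0.01,0,0.35],[0,0,0,0.038,0.01,0,0.35],[0,0,0,0.028,0.007,0.01,0.35],[0,0,0,0.01,0,0.04,0.35],[0,0,0,0,0,0.04,0.35],[0,0,0,0,0,0.03,0.35],[0,0,0,0,0,0,0.35],[0,0,0,0,0,0,0.35]],
])

```text
t: 9.42
tcp_pos: [0.6378, 0.071, 0.1741]
tool_rot: [0.741, 0.671, -0.001, -0.001]
force: [0.9, -0.7, 0.0]
finger_gap: 0.71
gripper_force: 27.5
```

```bash
python3 -c "
from h import *
go(.640,.0758,.05)
for n in('top','side'): im=manip.snapshot(n);cv2.imwrite('pics/%s9.png'%n,im)
p=manip.sense()['tcp_pos']
print('tcp px',proj('top',p),proj('side',p))
h=cv2.cvtColor(im,cv2.COLOR_BGR2HSV);m=cv2.inRange(h,(5,60,60),(20,255,255))
n,l,s,c=cv2.connectedComponentsWithStats(m)
for i in range(1,n):
  if s[i,4]>25: print(s[i],c[i].round(1))
"
```

```text
tool d [0.005  0.0022 0.1241] at [0.6378 0.071  0.1741] yaw -5.68 tilt [-0.0001 -0.004 ]
tcp px [226.61901455 134.7549598 ] [218.80738556 200.69791607]
[  94    0  221   49 9285] [202.4  21.5]
[   0  152   72  173 8772] [ 31.8 246.4]
[210 192  17  11 154] [217.9 196.8]
[218 293  22  17 313] [228.2 300.8]
[ 155  315   43   43 1020] [178.9 338.7]
```

```bash
python3 - <<'E'
from h import *
print(cast("top",228.2,142.8,.054),cast("top",227.44,143.22,.04))
print(proj("side",(.640,.0758,.054)),proj("top",(.640,.0758,.054)),proj("top",(.640,.0758,.04)))
# bright ring arcs & slide plate in original views
im=cv2.imread("pics/side0.png");g=cv2.cvtColor(im,cv2.COLOR_BGR2GRAY)
for r in range(223,242): print(r,' '.join('%3d'%x for x in g[r,203:238]))
print(cv2.minAreaRect(np.array([[1,1]],np.float32))[0])
t=cv2.imread("pics/top0.png");g=cv2.cvtColor(t,cv2.COLOR_BGR2GRAY)
for r in range(128,160): print(r,' '.join('%3d'%x for x in g[r,210:247]))
E
```

```text
[0.63932512 0.07383396 0.054     ] [0.64038633 0.0771167  0.04      ]
[219.62723423 231.85124634] [227.56987809 142.57544865] [227.85804309 143.34807382]
223  84  81  81  78  75  77  82  84  84  97 143 189 198 201 191 152  94  82  81  81  80  79  80  80  80  79  80  82  80  79  80  80  81  97 143
224  83  82  81  82  94 108 107 106 104 125 161 170 161 193 186 124  96  95  96  95  92  87  82  82  81  79  80  81  80  81  80  81  86 119 173
225  83  82  85 101 133 147 147 156 151 158 170 182 175 187 182 157 160 162 163 163 153 133 112 101  90  84  80  80  79  80  80  81  96 144 193
226  83  84  90 118 153 155 147 151 150 166 180 187 194 192 187 186 188 189 192 193 189 188 184 175 150 115  94  88  84  82  82  85 117 171 195
227  83  85 105 141 157 154 158 156 154 165 179 182 174 157 152 146 140 141 146 155 157 168 176 186 188 176 152 132 112 103  98 103 139 175 167
228  84  97 129 159 165 161 161 157 147 134 134 136 127 123 122 122 120 124 126 128 129 133 141 157 179 190 191 176 155 150 152 160 177 173 163
229  88 115 154 154 152 159 160 157 146 128 122 117 109 112 117 115 113 117 118 12
[... 5964 characters left out ...]
 147 146 144 143 143 144 144 144 141 138 132 124 126 135 142 146 146 147 147 141 119  86  68
156 149 149 147 148 149 150 151 150 150 149 146 144 145 147 149 149 148 149 148 147 148 145 138 132 130 130 135 143 146 147 147 147 147 141 121  93  86
157 151 151 147 145 148 149 151 150 150 149 149 149 150 149 149 149 150 149 149 149 148 147 144 141 142 142 144 147 147 148 148 148 148 142 127 118 124
158 150 149 144 144 147 148 148 149 149 149 150 149 149 150 148 150 149 149 149 149 149 149 147 147 148 147 148 148 148 147 148 148 147 142 135 144 157
159 143 137 134 137 138 139 143 145 147 147 148 147 147 147 147 148 148 149 149 149 149 149 149 148 149 149 149 148 148 149 149 147 146 140 136 151 167
```

```bash
python3 -c "
from h import *
go(.640,.0758,.0295)"
```

```text
tool d [ 0.0052 -0.0019  0.1482] at [0.6407 0.0705 0.1777] yaw -5.71 tilt [0.0002 0.0044]
```

Call:
servo_tool([
  [[0,0,0,0.0052,-0.001,0.03,0.35],[0,0,0,0,0,0.04,0.35],[0,0,0,0,0,0.035,0.35],[0,0,0,0,0,0.023,0.35],[0,0,0,0,0,0,0.35],[0,0,0,0,0,0,0.35],[0,0,0,0,0,0,0.35],[0,0,0,0,0,0,0.35]],
])

```text
t: 10.18
tcp_pos: [0.6412, 0.0759, 0.0506]
tool_rot: [0.741, 0.671, 0.002, 0.002]
force: [-0.1, -0.7, -0.4]
finger_gap: 0.71
gripper_force: 27.5
```

```bash
python3 -c "
from h import *
go(.640,.0758,.0295)
im=manip.snapshot('side');cv2.imwrite('pics/s10.png',im)
g=cv2.cvtColor(im,cv2.COLOR_BGR2GRAY)
h=cv2.cvtColor(im,cv2.COLOR_BGR2HSV);m=cv2.inRange(h,(5,60,60),(20,255,255))
for r in range(214,242): print(r,' '.join(('%3d'%x)+('*' if k else ' ') for x,k in zip(g[r,200:240],m[r,200:240])))
"
```

```text
tool d [-0.0002 -0.0014  0.0211] at [0.6412 0.0759 0.0506] yaw -5.69 tilt [0.0003 0.0065]
214 135   78   70   69   67   67   69   71   71   68   66   66   65   66   64   66   65   71   83   86   76   67   67   62   63   62   63   62   62   63   62   63   63   64   63   64   65   64   64   65 
215 122   74   70   70   69   71   76   74   67   65   67   66   66   64   66   71   80  114  163  174  144  104   81   66   62   63   63   62   62   61   62   64   63   64   64   63   64   63   65   64 
216 120   74   71   69   69   71   74   71   67   66   66   65   65   69   74   78  103  152  194  199  192  169  110   71   63   64   63   63   62   64   63   63   62   63   63   63   64   65   65   68 
217 106   70   70   69   69   68   70   69   68   67   66   67   69   77   78   86  138  195  201  201  201  182  103   75   65   65   65   63   62   65   63   64   63   63   63   63   65   68   73   80 
218  92   74   71   72   72   69   70   70   68   66   67   65   70   77   81  105  159  199  201  199  181  129   87   75   68   65   64   66   64   65   63   63   63   66   64   65   64   63  
[... 4000 characters left out ...]
180  176  166  147  126  116  117  131  148  148  150  149  139  130  149  136   98   81 
239 157  159  169  167  161  161  161  161  159  152  137  129  126  132  136  137  144  150  149  148  148  143  134  130  125  119  111  108  110  128  155  159  158  158  150  143  158  145   92   77 
240 162  163  170  167  162  161  161  162  161  160  153  143  133  127  126  125  126  126  125  124  124  124  118  116  115  115  115  121  137  152  159  160  159  152  144  156  149  117   87   73 
241 152  154  140  150  160  161  161  162  161  161  161  157  153  143  132  125  128  126  124  124  123  124  122  122  124  135  139  153  156  159  161  160  158  151  139  155  142   96   78   69
```

Call:
servo_tool([
  [[0,0,0,0,-0.001,0.004,0.35],[0,0,0,0,0,0.004,0.35],[0,0,0,0,0,0,0.35],[0,0,0,0,0,0,0.35]],
])

```text
t: 10.57
tcp_pos: [0.6376, 0.0763, 0.0392]
tool_rot: [0.741, 0.671, 0.0, 0.0]
force: [0.1, 0.6, -0.3]
finger_gap: 0.711
gripper_force: 27.5
```

Call:
servo_tool([
  [[0,0,0,0,0,0.003,0.35],[0,0,0,0,0,0.0,0.35],[0,0,0,0,0,0,0.35]],
])

```text
t: 10.82
tcp_pos: [0.6377, 0.0762, 0.036]
tool_rot: [0.741, 0.671, 0.0, 0.0]
force: [0.9, 0.5, -0.8]
finger_gap: 0.71
gripper_force: 27.4
```

Call:
servo_tool([
  [[0,0,0,0,0.0015,0.003,0.35],[0,0,0,0,0,0.0,0.35],[0,0,0,0,0,0,0.35]],
])

```text
t: 11.07
tcp_pos: [0.6386, 0.0761, 0.0328]
tool_rot: [0.741, 0.671, -0.0, -0.0]
force: [0.8, 0.0, -0.4]
finger_gap: 0.708
gripper_force: 27.5
```

Call:
servo_tool([
  [[0,0,0,0,0,0.0025,0.35],[0,0,0,0,0,0.0,0.35],[0,0,0,0,0,0,0.35]],
])

```text
t: 11.32
tcp_pos: [0.6387, 0.0761, 0.0305]
tool_rot: [0.741, 0.671, -0.0, -0.0]
force: [0.3, -0.7, -0.6]
finger_gap: 0.709
gripper_force: 27.5
```

Call:
servo_tool([
  [[0,0,0,0,0,0.001,0.35],[0,0,0,0,0,0,0.35],[0,0,0,0,0,0,0.6],[0,0,0,0,0,0,0.6],[0,0,0,0,0,0,0.6],[0,0,0,0,0,-0.005,0.6],[0,0,0,0,0,-0.02,0.6],[0,0,0,0,0,-0.04,0.6]],
])

```text
t: 11.98
tcp_pos: [0.6352, 0.0762, 0.091]
tool_rot: [0.741, 0.671, -0.004, -0.004]
force: [-0.5, 0.3, 0.8]
finger_gap: 0.799
gripper_force: 0.0
```

Call:
servo_tool([
  [[0,0,0,0.02,0,-0.04,0.3],[0,0,0,0.035,-0.015,-0.02,0.3],[0,0,0,0.033,-0.025,0,0.0],[0,0,0,0.033,-0.025,0,-0.1],[0,0,0,0.03,-0.025,0,-0.1],[0,0,0,0.03,-0.025,0,-0.1],[0,0,0,0.03,-0.025,0,-0.1],[0,0,0,0.0,-0.025,0,-0.1]],
])

```text
t: 12.65
tcp_pos: [0.4957, 0.3049, 0.1523]
tool_rot: [0.74, 0.672, 0.003, -0.0]
force: [0.9, 0.1, 0.5]
finger_gap: 0.446
gripper_force: 0.0
```

```bash
python3 -c "
from h import *
go(.4425,.3365,.10)
for n in('top','side'):
  im=manip.snapshot(n);cv2.imwrite('pics/%s11.png'%n,im)
  h=cv2.cvtColor(im,cv2.COLOR_BGR2HSV);m=cv2.inRange(h,(5,60,60),(20,255,255))
  k,l,s,c=cv2.connectedComponentsWithStats(m)
  for i in range(1,k):
    if 100<s[i,4]<600: print(n,s[i],c[i].round(1))
  print(proj(n,(.64,.0758,.05)))
go(.4425,.3365,.10)
t=cv2.imread('pics/top0.png');g=cv2.cvtColor(t,cv2.COLOR_BGR2GRAY)
for r in range(190,224): print(r,' '.join('%3d'%x for x in g[r,128:163]))
"
```

```text
tool d [ 0.0262 -0.0562  0.0522] at [0.4957 0.3049 0.1523] yaw -5.49 tilt [0.0039 0.0035]
top [218 134  20  20 306] [227.7 143.2]
top [348 144  13  13 133] [353.8 150.2]
top [142 158  10  19 128] [146.8 167. ]
[227.65281761 142.79782527]
side [212 228  17  10 138] [219.9 232.4]
side [218 293  22  17 313] [228.2 300.9]
[219.65506303 232.79094906]
tool d [ 0.0306 -0.0509  0.0516] at [0.4906 0.3013 0.1514] yaw -5.41 tilt [-0.0019 -0.0049]
190 177 177 176 177 177 176 176 176 176 177 177 176 176 176 177 177 177 177 176 176 176 177 177 177 177 175 172 173 176 175 173 167 151 124 100
191 177 176 177 175 176 174 170 171 174 176 177 176 175 174 176 177 177 176 175 175 175 175 175 174 175 172 166 167 174 176 174 166 143 106  77
192 177 176 175 174 174 169 161 164 172 177 177 177 175 174 174 177 177 175 173 173 174 174 170 168 170 168 163 165 173 176 175 167 142 102  73
193 176 177 174 172 172 167 160 164 172 177 179 179 178 176 177 177 177 176 175 175 175 173 167 162 162 165 165 167 173 177 175 166 142 102  74
194 177 177 175 175 174 172 171 171 175 177 179 179 179 178 178 178 178 177 177 176 
[... 3535 characters left out ...]
 177 177 177 177 176 175 175 174 174 173 166 158 154 155 159 164 166 167 167 171 175 176 177 177 177 177 177 175 167 140 100
220 177 177 177 177 177 177 177 177 176 176 176 176 177 175 172 168 167 167 168 172 175 175 176 176 176 177 177 178 177 177 177 176 168 141 101
221 176 177 177 177 177 176 176 176 177 177 177 177 177 177 176 175 176 176 176 177 177 177 177 177 177 177 177 177 177 177 177 176 168 142 102
222 177 177 176 177 177 176 177 176 177 177 176 177 177 177 177 177 177 177 177 177 178 177 176 177 177 177 177 177 177 177 177 176 168 145 115
223 177 177 177 176 177 176 176 177 177 177 177 177 177 177 177 177 177 177 177 177 178 177 177 177 177 177 177 178 178 179 180 180 175 161 150
```

```bash
python3 -c "
from h import *
p=cast('top',143.7,205.1,.012);print(p, proj('side',[p[0],p[1],.036]),proj('side',[p[0],p[1],.012]))
go(p[0],p[1],.08)
g=cv2.cvtColor(cv2.imread('pics/side0.png'),cv2.COLOR_BGR2GRAY)
for r in range(286,314): print(r,' '.join('%3d'%x for x in g[r,252:286]))
"
```

```text
[0.44363657 0.3410607  0.012     ] [269.10551365 293.96346975] [268.84336066 300.0201855 ]
tool d [ 0.0353 -0.0501  0.0715] at [0.4906 0.3013 0.1514] yaw -5.41 tilt [-0.0019 -0.0049]
286 235 217 126 107 109 108 105 106 104 106 105 105 104 104 104 104 102 104 105 113 130 136 113 103 103 103 103 102 102 102 101 101 102 101
287 231 211 121 107 110 111 110 110 110 108 108 107 107 107 108 108 106 105 107 114 127 132 111 103 105 101 102 101  99 101 101 102 101 101
288 208 166 113 105 106 107 109 109 110 109 107 106 106 110 110 110 108 108 109 113 121 123 111 108 108 107 108 107 106 105 104 105 103 103
289 215 206 142 127 131 130 127 124 110 107 104 111 121 123 123 124 119 119 120 122 124 113 105 104 104 103 108 110 106 104 105 104 105 106
290 232 233 226 226 226 226 225 206 144 130 125 154 199 195 194 194 188 192 196 197 178 131 119 121 124 121 110 108 105 102 102 102 103 105
291 233 236 235 236 236 236 235 231 221 204 193 192 202 199 196 199 202 205 211 203 197 191 192 205 216 202 143 128 127 127 129 128 122 124
292 215 234 237 237 236 236 232 222 210 205 201 199 201 200 200 201 203 206 2
[... 2302 characters left out ...]

309 237 237 235 236 236 221 159 144 139 149 170 195 204 201 202 203 204 204 204 203 202 201 199 188 162 138 132 144 180 227 236 236 236 237
310 236 229 221 235 237 235 227 209 155 144 138 147 157 166 167 181 186 180 178 178 169 156 146 139 131 135 176 224 230 236 236 237 237 237
311 236 231 224 236 237 237 236 234 228 210 151 132 137 137 138 141 142 140 140 137 134 130 127 131 144 180 227 236 236 237 236 236 236 237
312 237 231 224 236 237 237 238 237 236 233 212 155 146 146 148 148 142 136 145 145 143 142 148 180 224 230 236 237 237 237 236 237 237 237
313 236 229 219 235 237 238 237 237 237 237 233 228 228 228 227 226 212 189 224 228 227 227 228 230 236 237 237 237 237 237 236 237 237 237
```

Call:
servo_tool([
  [[0,0,0,0.0177,-0.025,0.01,-0.1],[0,0,0,0.0176,-0.025,0.03,-0.1],[0,0,0,0,0,0.03,-0.1],[0,0,0,0,0,0,-0.1],[0,0,0,0,0,0,-0.1],[0,0,0,0,0,0,-0.1],[0,0,0,0,0,0,-0.1]],
])

```text
t: 13.33
tcp_pos: [0.4528, 0.3395, 0.084]
tool_rot: [0.742, 0.671, 0.002, 0.001]
force: [0.5, -0.5, 0.5]
finger_gap: 0.45
gripper_force: 0.0
```

```bash
python3 -c "
from h import *
go(.4436,.341,.012)"
```

```text
tool d [ 0.0004 -0.0096  0.072 ] at [0.4528 0.3395 0.084 ] yaw -5.77 tilt [0.0021 0.0038]
```

Call:
servo_tool([
  [[0,0,0,0.0004,-0.009,0.015,-0.1],[0,0,0,0,0,0.015,-0.1],[0,0,0,0,0,0.0,-0.1],[0,0,0,0,0,0,-0.1],[0,0,0,0,0,0,-0.1],[0,0,0,0,0,0,-0.1]],
])

```text
t: 13.83
tcp_pos: [0.4429, 0.341, 0.0535]
tool_rot: [0.742, 0.671, 0.001, 0.0]
force: [-0.4, -1.1, -0.6]
finger_gap: 0.449
gripper_force: 0.0
```

```bash
python3 -c "
from h import *
go(.4436,.341,.012)"
```

```text
tool d [-0.      0.0006  0.0415] at [0.4429 0.341  0.0535] yaw -5.72 tilt [0.0016 0.0026]
```

Call:
servo_tool([
  [[0,0,0,0,0,0.012,-0.1],[0,0,0,0,0,0.01,-0.1],[0,0,0,0,0,0.006,-0.1],[0,0,0,0,0,0,-0.1],[0,0,0,0,0,0,-0.1]],
])

```text
t: 14.25
tcp_pos: [0.4408, 0.3404, 0.0232]
tool_rot: [0.741, 0.671, -0.001, -0.0]
force: [-0.4, 0.1, -1.0]
finger_gap: 0.448
gripper_force: 0.0
```

Call:
servo_tool([
  [[0,0,0,0,0,0.006,-0.1],[0,0,0,0,0,0.005,-0.1],[0,0,0,0,0,0,-0.1],[0,0,0,0,0,0,-0.1]],
])

```text
t: 14.58
tcp_pos: [0.4412, 0.3406, 0.0128]
tool_rot: [0.741, 0.671, -0.0, -0.0]
force: [-0.2, 0.0, -0.6]
finger_gap: 0.447
gripper_force: 0.0
```

Call:
servo_tool([
  [[0,0,0,0,0,0,-0.4],[0,0,0,0,0,0,-0.6],[0,0,0,0,0,0,-0.6],[0,0,0,0,0,0,-0.6]],
], squeeze=50)

```text
t: 14.92
tcp_pos: [0.4419, 0.3409, 0.0136]
tool_rot: [0.741, 0.671, 0.001, 0.0]
force: [0.3, 0.6, 1.7]
finger_gap: 0.278
gripper_force: 49.1
```

Call:
servo_tool([
  [[0,0,0,0,0,-0.01,-0.6],[0,0,0,0,0,-0.03,-0.6],[0,0,0,0,0,-0.04,-0.6],[0,0,0,0,0,-0.04,-0.6],[0,0,0,-0.01,0.01,-0.02,-0.6],[0,0,0,-0.027,0.025,0,-0.6],[0,0,0,-0.027,0.025,0,-0.6],[0,0,0,-0.027,0.025,0,-0.6]],
])

```text
t: 15.58
tcp_pos: [0.5169, 0.2411, 0.1545]
tool_rot: [0.741, 0.672, 0.0, 0.0]
force: [-0.1, 0.1, -2.4]
finger_gap: 0.279
gripper_force: 49.4
```

Call:
servo_tool([
  [[0,0,0,-0.027,0.025,0,-0.6],[0,0,0,-0.027,0.025,0,-0.6],[0,0,0,-0.027,0.025,0,-0.6],[0,0,0,-0.027,0.025,0,-0.6],[0,0,0,-0.027,0.022,0,-0.6],[0,0,0,-0.015,0.012,0,-0.6],[0,0,0,0,0,0,-0.6],[0,0,0,0,0,0,-0.6]],
])

```text
t: 16.25
tcp_pos: [0.6351, 0.0781, 0.153]
tool_rot: [0.742, 0.67, -0.0, -0.001]
force: [-0.4, 0.1, -2.1]
finger_gap: 0.28
gripper_force: 49.4
```

Call:
servo_tool([
  [[0,0,0,0,0,0,-0.6],[0,0,0,0,0,0,-0.6],[0,0,0,0,0,0,-0.6],[0,0,0,0,0,0,-0.6]],
])

```text
t: 16.58
tcp_pos: [0.6347, 0.0804, 0.1533]
tool_rot: [0.741, 0.672, -0.0, -0.0]
force: [0.3, -0.1, -0.9]
finger_gap: 0.28
gripper_force: 49.4
```

```bash
python3 -c "
from h import *
go(.6395,.076,.063)
print(manip.sense()['ft_torque'],manip.sense()['gripper_force'])"
```

```text
tool d [-0.004   0.0052  0.0903] at [0.6347 0.0804 0.1533] yaw -5.59 tilt [ 0.0001 -0.0006]
[-4.18552997e-02 -9.92792110e-05 -9.17085150e-03] 49.39084231853485
```

Call:
servo_tool([
  [[0,0,0,-0.004,0.005,0.02,-0.6],[0,0,0,0,0,0.03,-0.6],[0,0,0,0,0,0.022,-0.6],[0,0,0,0,0,0.008,-0.6],[0,0,0,0,0,0,-0.6],[0,0,0,0,0,0,-0.6],[0,0,0,0,0,0,-0.6],[0,0,0,0,0,0,-0.6]],
])

```text
t: 17.25
tcp_pos: [0.6414, 0.0748, 0.075]
tool_rot: [0.741, 0.671, 0.001, 0.001]
force: [0.0, -0.5, -1.7]
finger_gap: 0.282
gripper_force: 49.4
```

```bash
python3 -c "
from h import *
go(.6395,.076,.063)"
```

```text
tool d [ 0.001  -0.0021  0.012 ] at [0.6414 0.0748 0.075 ] yaw -5.67 tilt [0.0001 0.0036]
```

Call:
servo_tool([
  [[0,0,0,0.0008,-0.001,0.004,-0.6],[0,0,0,0,0,0,-0.6],[0,0,0,0,0,0,-0.6],[0,0,0,0,0,0,-0.6]],
])

```text
t: 17.58
tcp_pos: [0.6392, 0.0756, 0.0694]
tool_rot: [0.741, 0.671, 0.0, 0.0]
force: [-0.6, 0.2, -0.8]
finger_gap: 0.276
gripper_force: 49.4
```

Call:
servo_tool([
  [[0,0,0,0,0,0.003,-0.6],[0,0,0,0,0,0,-0.6],[0,0,0,0,0,0,-0.6]],
])

```text
t: 17.83
tcp_pos: [0.6389, 0.0756, 0.0659]
tool_rot: [0.741, 0.671, -0.0, -0.0]
force: [-0.0, -0.2, -2.3]
finger_gap: 0.28
gripper_force: 49.4
```

Call:
servo_tool([
  [[0,0,0,0,0,0.0025,-0.6],[0,0,0,0,0,0,-0.6],[0,0,0,0,0,0,-0.6]],
])

```text
t: 18.08
tcp_pos: [0.6393, 0.0756, 0.0637]
tool_rot: [0.741, 0.671, 0.0, 0.0]
force: [0.3, 0.1, -0.5]
finger_gap: 0.278
gripper_force: 49.5
```

Call:
servo_tool([
  [[0,0,0,0,0,0.0012,-0.6],[0,0,0,0,0,0,-0.6],[0,0,0,0,0,0,-0.6]],
])

```text
t: 18.33
tcp_pos: [0.6394, 0.0756, 0.0636]
tool_rot: [0.741, 0.671, 0.0, 0.0]
force: [-1.6, 0.3, 6.1]
finger_gap: 0.284
gripper_force: 50.0
```

Call:
servo_tool([
  [[0,0,0,0,0,0.0005,-0.6],[0,0,0,0,0,0,-0.6]],
])

```text
t: 18.5
tcp_pos: [0.6394, 0.0756, 0.0636]
tool_rot: [0.741, 0.671, 0.0, 0.0]
force: [-3.6, -0.5, 7.8]
finger_gap: 0.281
gripper_force: 50.3
```

Contact at the seating height. Release, rise and move beyond the knob.

Call:
servo_tool([
  [[0,0,0,0,0,0,-0.2],[0,0,0,0,0,0,-0.1],[0,0,0,0,0,0,-0.1],[0,0,0,0,0,0,-0.1],[0,0,0,0,0,-0.02,-0.1],[0,0,0,0,0,-0.035,-0.1],[0,0,0,0,0,-0.035,-0.1],[0,0,0,0.01,0,-0.02,-0.1]],
])

```text
t: 19.17
tcp_pos: [0.6418, 0.0842, 0.1753]
tool_rot: [0.742, 0.671, 0.001, 0.002]
force: [0.4, -0.1, 0.3]
finger_gap: 0.451
gripper_force: 0.0
```

Call:
servo_tool([
  [[0,0,0,0.035,0,0,-1],[0,0,0,0.035,0,0,-1],[0,0,0,0.035,0,0,-1],[0,0,0,0.035,0,0,-1],[0,0,0,0.03,0,0,-1],[0,0,0,0,0,0,-1],[0,0,0,0,0,0,-1],[0,0,0,0,0,0,-1]],
])

```text
t: 19.83
tcp_pos: [0.6565, 0.2543, 0.1714]
tool_rot: [0.741, 0.671, -0.001, -0.0]
force: [-0.2, -0.5, -0.0]
finger_gap: -0.002
gripper_force: 0.0
```

```bash
python3 -c "
from h import *
for n in('top','side'):
  im=manip.snapshot(n);cv2.imwrite('pics/%s12.png'%n,im)
  print(n,'die plate flange top',proj(n,(.64,.0758,.062)),'boss top',proj(n,(.64,.0758,.086)))
go(.6565,.243,.075)
g=cv2.cvtColor(im,cv2.COLOR_BGR2GRAY)
for r in range(212,244): print(r,' '.join('%3d'%x for x in g[r,200:240]))
cv2.imwrite('pics/c8.png',cv2.resize(im[170:290,160:300],None,fx=5,fy=5,interpolation=3))
"
```

```text
top die plate flange top [227.40251926 142.1267278 ] boss top [226.88828179 140.74795935]
side die plate flange top [219.57135649 229.96440787] boss top [219.40194123 224.24371706]
tool d [-0.0102  0.0008  0.0967] at [0.6568 0.2533 0.1717] yaw -5.77 tilt [-0.0007 -0.0008]
212  62  64  61  60  60  61  61  63  67  62  60  58  62  61  62  60  61  61  60  72  90  98 102 100  91  70  61  61  61  63  63  62  64  63  63  64  65  65  64  66
213  61  62  62  64  60  60  62  66  69  63  59  59  61  61  61  61  60  64  77 101 112 115 111  99  81  64  61  62  62  63  63  62  62  62  64  63  64  63  66  65
214  62  62  61  64  61  62  61  66  69  63  60  61  61  59  62  61  61  79 133 181 189 188 171 114  72  61  60  61  61  63  62  61  63  63  64  64  63  64  64  64
215  64  62  62  65  62  62  61  65  68  62  60  62  62  60  62  62  71 113 170 199 202 204 185 103  67  63  64  62  63  63  64  63  62  64  62  63  64  65  64  66
216  62  62  64  62  62  62  62  61  61  61  63  62  63  63  62  67  97 153 193 199 200 185 135  81  72  73  74  72  73  73  69  63  64  63  65  64  63  66  66  68
217  63
[... 3720 characters left out ...]
 120 146 153 159 157 152 145 159 145  95  82
240 161 163 170 167 161 160 160 161 159 158 152 138 126 125 122 118 109 107 106 109 115 107 106 106 110 110 110 119 136 152 158 159 158 151 144 155 147 118  87  76
241 152 153 139 149 159 159 160 159 160 161 160 157 151 142 132 123 122 113 113 110 113 106 104 105 112 126 130 146 150 153 154 156 154 146 135 152 139  97  78  75
242 138 150 153 156 157 157 159 158 161 160 161 157 154 151 150 147 135 104  97  96  98  97  95  93  96 100 101 107 106 108 107 106 106 105 100 104  99  83  75  78
243 110 120 119 120 121 127 134 145 155 159 159 143 112 104 104 103  99  92  91  93  91  90  90  90  90  90  91  91  91  91  91  91  91  90  90  91  86  80  75  79
```

View pics/c8.png

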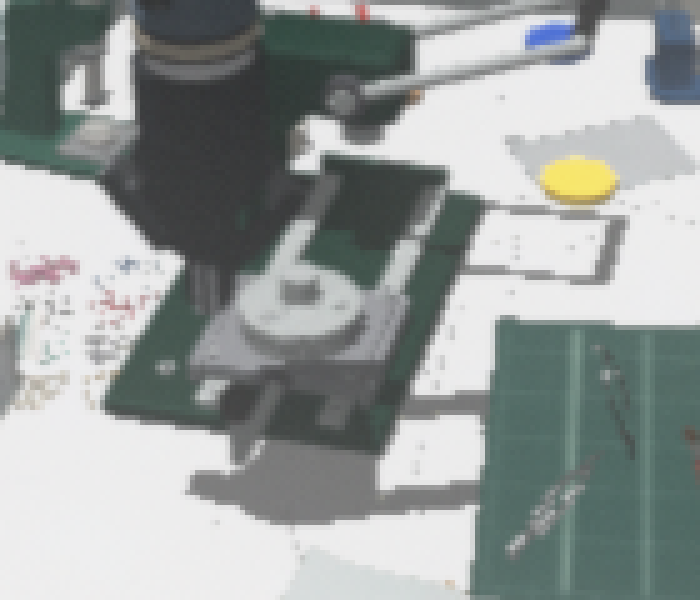

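The crop shows the plate, boss up, lying level and centred on the ring: flange centre at side pixel (219,229.5) against a predicted (219.6,230). The shut gripper is behind the knob. Next, go down and push the slide.

Call:
servo_tool([
  [[0,0,0,0,0.001,0.03,-1],[0,0,0,0,0,0.035,-1],[0,0,0,0,0,0.035,-1],[0,0,0,0,0,0.014,-1],[0,0,0,0,0,0,-1],[0,0,0,0,0,0,-1],[0,0,0,0,0,0,-1]],
])

```text
t: 20.52
tcp_pos: [0.6599, 0.2545, 0.0602]
tool_rot: [0.742, 0.671, 0.002, 0.001]
force: [1.0, 0.1, 0.3]
finger_gap: 0.001
gripper_force: 0.0
```

Call:
servo_tool([
  [[0,0,0,-0.006,0,0,-1],[0,0,0,-0.006,0,0,-1],[0,0,0,-0.006,0,0,-1],[0,0,0,-0.006,0,0,-1],[0,0,0,-0.006,0,0,-1],[0,0,0,-0.006,0,0,-1],[0,0,0,0,0,0,-1]],
])

```text
t: 21.1
tcp_pos: [0.6542, 0.217, 0.0581]
tool_rot: [0.742, 0.671, -0.001, 0.0]
force: [0.9, 0.4, -0.5]
finger_gap: 0.001
gripper_force: 0.0
```

```bash
python3 -c "
from h import *
go(.654,.215,.058)
im=manip.snapshot('side');cv2.imwrite('pics/s13.png',im);g=cv2.cvtColor(im,cv2.COLOR_BGR2GRAY)
h=cv2.cvtColor(im,cv2.COLOR_BGR2HSV)
m=(g[215:245,195:240]>190).astype(np.uint8);k,l,s,c=cv2.connectedComponentsWithStats(m)
for i in range(1,k):
  if s[i,4]>20: print(s[i],c[i]+[195,215])
"
```

```text
tool d [-0.0021 -0.      0.0001] at [0.6542 0.217  0.0581] yaw -5.73 tilt [-0.0012 -0.0004]
[24  0  5  8 21] [220.28571429 218.85714286]
[29  7  9 10 53] [228.35849057 226.60377358]
```

```bash
python3 -c "
from h import *
im=manip.snapshot('top');g=cv2.cvtColor(im,cv2.COLOR_BGR2GRAY);a=cv2.cvtColor(cv2.imread('pics/top12.png'),cv2.COLOR_BGR2GRAY);o=cv2.cvtColor(cv2.imread('pics/top0.png'),cv2.COLOR_BGR2GRAY)
print(proj('top',(.654,.215,.078)),proj('top',(.654,.217,.058)))
for n,x in(('t0',o),('12',a),('now',g)):
  for r in (126,136,148,156): print(n,r,' '.join('%3d'%v for v in x[r,170:262:2]))
"
```

```text
[181.48653567 136.03244846] [181.93976055 137.23798187]
t0 126 177 176 177 177 177 177 177 177 176 176 176 176 176 177 177 177 176 158 145 149 134 126 147 137 137 140 146 145 132 132 137 143 139 133 137 139 134 130 128 104  68  68  65  61  60  56
t0 136 177 177 177 167 107  34  28  46 137 167 173 174 174 175 175 176 168 113  74  74  93 139 147 156 161 121  77  81  86  85  86  88 103 139 163 149 145 145 134 125 152 151 148 159 168 169
t0 148 177 177 177 177 177 176 177 176 174 168 167 171 176 177 177 174 134  79  77  82 127 148 151 164 142  96  86  87  86  88  88  87  89 112 156 136 125 139  81  67  71  71  70  70  70  70
t0 156 172 175 176 176 178 177 177 177 176 178 177 177 177 177 176 163 154 167 165 159 149 147 149 151 150 146 145 149 148 148 148 138 130 135 146 147 147 121  86  85  78  74  73  72  72  70
12 126 179 179 179 179 179 178 178 179 179 178 178 178 178 179 179 179 178 161 146 151 136 128 148 138 138 142 148 146 134 133 140 144 141 135 139 141 136 131 130 106  69  70  66  60  61  57
12 136 179 178 179 168 108  22   9  24  69  86  88 114 168 175 177 178 171 113  76  72  9
[... 551 characters left out ...]
 177 178 161 147 150 136 132 133 120 113 133 145 146 137 133 140 144 141 135 139 141 136 132 131 123 117 108  99  71  61  57
now 136  64  65  71  81  79  61  36  34  33  16  15  52  85  87 109 155 164 111  74  72  72  71  54  49 116 148 158 172 165 170 178 177 177 175 174 174 174 172 159 146 146 143 123 155 171 171
now 148  39  39  60  98 104  98  56  35  46  81  90  90  89  89  90  87  62  27  26  24  25  26  26  42  60  98 168 181 182 180 175 158 144 143 161 174 176 177 168 121 140 115  63  71  72  71
now 156  50  45  40  48  70  75  67  42  43  76  88  89  90  89  89  82  66  74  74  78  79  78  76  67  65  65 100 145 146 144 158 163 163 163 157 128 102 125 146 149 141  80  71  74  73  72
```

Call:
servo_tool([
  [[0,0,0,-0.008,0,0,-1],[0,0,0,-0.014,0,0,-1],[0,0,0,-0.014,0,0,-1],[0,0,0,-0.014,0,0,-1],[0,0,0,-0.014,0,0,-1],[0,0,0,-0.014,0,0,-1],[0,0,0,-0.012,0,0,-1],[0,0,0,-0.008,0,0,-1]],
])

```text
t: 21.87
tcp_pos: [0.6438, 0.119, 0.0576]
tool_rot: [0.742, 0.671, -0.001, -0.0]
force: [-1.8, 1.8, -1.4]
finger_gap: -0.0
gripper_force: 1.3
```

Call:
servo_tool([
  [[0,0,0,-0.007,0,0,-1],[0,0,0,-0.007,0,0,-1],[0,0,0,-0.007,0,0,-1],[0,0,0,-0.006,0,0,-1],[0,0,0,0,0,0,-1]],
])

```text
t: 22.28
tcp_pos: [0.6427, 0.0928, 0.0582]
tool_rot: [0.741, 0.671, 0.0, 0.001]
force: [0.6, -0.6, -0.2]
finger_gap: -0.0
gripper_force: 0.0
```

Call:
servo_tool([
  [[0,0,0,-0.005,0,0,-1],[0,0,0,-0.005,0,0,-1],[0,0,0,-0.004,0,0,-1],[0,0,0,0,0,0,-1]],
])

```text
t: 22.62
tcp_pos: [0.6412, 0.0794, 0.0583]
tool_rot: [0.741, 0.671, 0.0, 0.001]
force: [-0.5, -0.3, -0.0]
finger_gap: -0.001
gripper_force: 0.0
```

Call:
servo_tool([
  [[0,0,0,-0.004,0,0,-1],[0,0,0,-0.002,0,0,-1],[0,0,0,0,0,0,-1]],
])

```text
t: 22.87
tcp_pos: [0.6404, 0.0739, 0.0582]
tool_rot: [0.741, 0.671, 0.0, 0.0]
force: [0.5, 0.6, 0.3]
finger_gap: 0.002
gripper_force: 0.2
```

Call:
servo_tool([
  [[0,0,0,-0.002,0,0,-1],[0,0,0,-0.002,0,0,-1],[0,0,0,0,0,0,-1]],
])

```text
t: 23.12
tcp_pos: [0.6401, 0.0717, 0.0582]
tool_rot: [0.742, 0.671, 0.001, -0.0]
force: [1.7, 4.4, 0.9]
finger_gap: 0.002
gripper_force: 2.7
```

Call:
servo_tool([
  [[0,0,0,-0.0015,0,0,-1],[0,0,0,0,0,0,-1],[0,0,0,0,0,0,-1]],
])

```text
t: 23.37
tcp_pos: [0.6401, 0.0716, 0.0582]
tool_rot: [0.742, 0.671, 0.002, -0.001]
force: [2.5, 7.8, 0.3]
finger_gap: 0.004
gripper_force: 4.3
```

Call:
servo_tool([
  [[0,0,0,-0.0015,0,0,-1],[0,0,0,0,0,0,-1],[0,0,0,0,0,0,-1]],
])

```text
t: 23.62
tcp_pos: [0.6401, 0.0715, 0.0583]
tool_rot: [0.742, 0.671, 0.003, -0.001]
force: [3.3, 11.9, 0.1]
finger_gap: 0.004
gripper_force: 6.2
```

Call:
servo_tool([
  [[0,0,0,0.004,0,0,-1],[0,0,0,0.015,0,0,-1],[0,0,0,0.025,0,-0.02,-1],[0,0,0,0.02,0,-0.04,-1],[0,0,0,0,0,-0.041,-1],[0,0,0,0,0,-0.041,-1],[0,0,0,0,0,-0.041,-1],[0,0,0,0,0,-0.041,-1]],
])

```text
t: 24.28
tcp_pos: [0.6446, 0.1303, 0.281]
tool_rot: [0.741, 0.671, -0.001, -0.0]
force: [-0.2, 0.6, 0.2]
finger_gap: -0.0
gripper_force: 0.0
```

Call:
servo_tool([
  [[0,0,0,0,0,-0.03,-1],[0,0,0,0,-0.02,0,-1],[0,0,0,0,-0.03,0,-1],[0,0,0,0,-0.03,0,-1],[0,0,0,0,0,0,-1],[0,0,0,0,0,0,-1]],
])

```text
t: 24.78
tcp_pos: [0.5639, 0.1382, 0.3094]
tool_rot: [0.741, 0.671, -0.001, -0.0]
force: [0.7, -0.8, -0.4]
finger_gap: 0.002
gripper_force: 0.0
```

```bash
python3 -c "
from h import *
print(manip.sense()['tcp_pos'])
o=cv2.imread('pics/top0.png');g=cv2.cvtColor(o,cv2.COLOR_BGR2GRAY)
im=manip.snapshot('top');cv2.imwrite('pics/top14.png',im);s=manip.snapshot('side');cv2.imwrite('pics/side14.png',s)
for r in range(192,210): print(r,' '.join('%3d'%v for v in g[r,258:300]))
m=(cv2.GaussianBlur(g,(1,1),0)[192:210,258:300]<70).astype(np.uint8);k,l,st,c=cv2.connectedComponentsWithStats(m)
for i in range(1,k): print(st[i],c[i]+[258,192],cast('top',*(c[i]+[258,192]),.235)) if st[i,4]>20 else 0
gs=cv2.cvtColor(s,cv2.COLOR_BGR2GRAY)
for r in range(160,185): print(r,' '.join('%3d'%v for v in gs[r,262:292]))
print(proj('side',(.46,-.074,.235)),proj('top',(.46,-.074,.235)))
"
```

```text
[0.56393593 0.13818654 0.30937267]
192 171 159 145 141 139 139 154 169 175 177 177 175 165 141 110  97 117 149 171 176 177 177 177 177 176 175 176 176 177 177 177 176 175 172 163 150 142 140 140 146 151 138
193 171 159 145 142 138 139 155 170 176 177 177 176 167 145 112  97 116 149 170 176 177 178 177 177 177 177 177 178 177 177 177 175 171 168 161 149 143 142 140 149 153 139
194 171 160 146 142 138 139 155 171 176 177 176 175 168 145 111  96 116 149 170 176 177 178 178 178 177 178 178 177 177 177 177 174 169 165 159 149 143 141 141 150 156 141
195 171 158 146 142 137 138 153 166 172 172 173 173 165 143 111  99 118 151 171 176 177 178 177 177 177 177 177 178 177 177 177 176 173 169 159 147 142 141 141 152 159 142
196 168 155 146 141 134 130 139 150 154 155 157 159 154 134 106 100 125 152 168 173 175 175 176 177 177 177 177 177 177 177 178 177 176 171 159 146 142 140 139 148 155 140
197 165 153 145 142 133 116 106 108 110 111 118 125 125 109  89  93 119 143 155 160 163 165 169 171 173 173 173 175 174 175 176 176 176 171 158 145 142 140 137 145 152 139
198 162 150 147 146 135 107  75  
[... 4574 characters left out ...]
 237 236 236 234 213 107
180 221 216 202 184 181 181 177 170 162 153 143 131 124 116 109 111 176 233 236 236 236 236 236 236 236 236 235 230 205 103
181 191 182 175 165 158 151 144 131 120 114 106  98  97 103 123 168 225 235 237 236 237 236 236 237 236 235 221 157 129  88
182 152 145 137 134 139 151 172 158 129 121 121 122 139 183 223 229 234 236 237 236 236 237 236 236 236 234 216 127 100  84
183 144 160 174 193 223 227 229 228 225 225 224 226 227 230 235 235 236 236 236 236 237 236 236 236 237 234 216 125  99  89
184 224 227 229 231 235 236 235 235 236 235 236 235 235 236 235 236 236 236 236 236 236 237 236 236 236 235 216 123 102  91
[276.26057629 169.63886425] [278.2682963  198.67072986]
```

Call:
servo_tool([
  [[0,0,0,-0.02,-0.0085,0,-1],[0,0,0,-0.035,-0.0145,0,-1],[0,0,0,-0.035,-0.0145,0,-1],[0,0,0,-0.035,-0.0145,0,-1],[0,0,0,-0.035,-0.0145,0,-1],[0,0,0,-0.035,-0.0145,0,-1],[0,0,0,-0.025,-0.0095,0,-1],[0,0,0,0,0,0,-1]],
])

```text
t: 25.55
tcp_pos: [0.4536, -0.0766, 0.3093]
tool_rot: [0.743, 0.669, -0.001, 0.001]
force: [-0.7, 0.4, 0.4]
finger_gap: -0.003
gripper_force: 0.0
```

Call:
servo_tool([
  [[0,0,0,0,0,0,-1],[0,0,0,0,0,0,-1],[0,0,0,0,0,0,-1]],
])

```text
t: 25.8
tcp_pos: [0.455, -0.0716, 0.3092]
tool_rot: [0.741, 0.672, 0.0, 0.0]
force: [-0.3, -1.2, -0.0]
finger_gap: 0.004
gripper_force: 0.0
```

```bash
python3 -c "
from h import *
print(tri((277.2,201.06),(278.3,172)))
go(.452,-.072,.25)
# plate under ram, side14
g=cv2.cvtColor(cv2.imread('pics/side14.png'),cv2.COLOR_BGR2GRAY)
print(proj('side',(.6234,-.0904,.062)))
for r in range(186,210): print(r,' '.join('%3d'%v for v in g[r,210:250]))
"
```

```text
[ 0.45308276 -0.07161887  0.22740126]
tool d [-0.0007 -0.003   0.0592] at [ 0.455  -0.0716  0.3092] yaw -5.63 tilt [0.0002 0.0004]
[231.91110235 205.35278237]
186  62  62  63  63  61  62  63  61  63  63  63  62  62  64  65  74  87  90  90  93  93  92  93 107 122 151 187 182 178 174 174 172 165 158 150 141 135 134 143 158
187  64  63  62  63  63  64  63  62  63  62  63  63  63  66  66  75  80  85  87  85  84  97 135 174 175 175 177 168 160 152 140 128 125 124 131 156 181 207 224 226
188  63  61  62  63  62  63  63  63  62  62  62  62  64  65  67  78  97 127 136 116  90  90 125 159 155 146 134 124 116 108  98 100 126 151 169 223 230 232 235 235
189  64  63  63  63  63  61  63  62  62  63  63  62  64  63  71  91 117 122 126 122 115  92  91 110 112 103  91  83  77  71  70  84 107 123 175 231 235 235 235 236
190  62  63  63  62  62  61  63  63  61  61  64  63  63  65  73 106 137 121 118 117 110  90  78  81  73  73  68  67  66  64  70  94 122 157 210 233 235 235 235 235
191  65  64  64  63  63  61  62  62  62  62  63  61  63  63  68  86 110 116 117 115 105  84  73  69  64  65  66  64  62  
[... 2294 characters left out ...]
 103 100 102 101  98  90  89 105 132 145 150
206  68  65  66  65  64  64  66  70  79  87  90 100 113 115 116 116 114 107 104 103 103 104 108 107 105 104 103 102 103 100  96 102 103  97  90  93 116 149 151 151
207  66  67  67  66  65  63  68  77  84  89  92 130 178 186 186 184 173 147 107 100 102 105 106 104 104 101 101 101 101 100 100 104 106  98  92  93 123 156 153 142
208  66  66  66  66  63  66  72  84  88  86  89 112 159 192 196 187 162 147 113 101 100 101 103 103 103 101 101 102 101 103 103 118 132 100  92 113 151 160 157 147
209  65  65  65  66  65  69  80  87  86  87  88  98 120 151 180 191 187 172 124 112 103 101 101 102 101 101 102 101 101 103 103 107 109  95  94 121 154 151 144 159
```

Call:
servo_tool([
  [[0,0,0,0,-0.003,0.02,-1],[0,0,0,0,0,0.025,-1],[0,0,0,0,0,0.015,-1],[0,0,0,0,0,0.008,-1],[0,0,0,0,0,0.005,-1],[0,0,0,0,0,0,-1]],
])

```text
t: 26.3
tcp_pos: [0.4513, -0.0711, 0.2356]
tool_rot: [0.741, 0.672, -0.0, -0.001]
force: [0.6, -0.1, 0.5]
finger_gap: -0.0
gripper_force: 0.0
```

Call:
servo_tool([
  [[0,0,0,0,-0.0025,0.006,-1],[0,0,0,0,-0.0025,0.006,-1],[0,0,0,0,-0.0025,0.006,-1],[0,0,0,0,0,0,-1]],
])

```text
t: 26.63
tcp_pos: [0.4427, -0.0708, 0.2176]
tool_rot: [0.741, 0.671, -0.0, -0.001]
force: [-0.4, 0.7, 0.8]
finger_gap: 0.002
gripper_force: 0.0
```

```bash
python3 -c "
from h import *
s=manip.snapshot('side');cv2.imwrite('pics/side15.png',s)
gs=cv2.cvtColor(s,cv2.COLOR_BGR2GRAY)
p=manip.sense()['tcp_pos'];print(p,manip.sense()['force'],proj('side',p))
for r in range(150,190): print(r,' '.join('%3d'%v for v in gs[r,255:295]))
"
```

```text
[ 0.44295658 -0.07095132  0.21794113] [ 0.02618397 -0.69759822 -0.9610256 ] [280.78464229 174.61902726]
150 170 170 170 169 170 168 169 168 152 101  64  60  62  73  87  85 114 160 137  71  59  55  57  55  56  56  55  54  56  56  57  56  56  57  54  56  66 102 124  79
151 171 169 169 169 170 170 169 169 165 139  81  59  61  69  79  75 111 159 147  83  59  55  55  56  55  56  57  56  54  58  56  55  57  54  55  67 106 133  92  69
152 172 171 171 172 170 170 169 171 171 163 137  83  61  61  64  63  76 121 157 137  83  60  57  56  55  56  57  57  58  56  55  56  56  59  67 109 154 145  81  68
153 170 171 171 171 170 170 171 172 172 169 164 136  72  61  60  61  62  78 119 155 137  81  59  58  56  56  56  57  57  57  58  57  56  67 110 158 167 148  81  65
154 171 172 172 172 172 171 172 171 171 170 168 147  85  62  59  60  62  62  75 121 161 137  71  58  58  61  64  69  58  58  60  64  80 110 156 168 166 140  76  60
155 170 171 171 172 171 171 172 172 172 172 170 166 139  83  64  60  61  61  66 109 159 145  75  57  57  62 100 127  72  58  64 104 151 160 168 166 144  91  60  56
156 171 169 
[... 4863 characters left out ...]
 236 236 236 234 214 122 101  91  83  83  82
186 180 208 224 228 228 230 232 235 235 236 236 235 235 235 235 236 236 235 235 235 236 236 235 235 236 236 236 236 236 235 236 236 234 218 139 104  94  85  83  85
187 230 233 235 235 236 236 235 235 236 235 235 236 236 236 236 235 236 236 236 236 236 236 236 236 236 236 236 236 236 236 236 236 236 232 201 118  99  88  86  87
188 236 235 236 235 234 233 235 236 236 235 235 236 235 236 236 236 236 235 236 237 236 236 236 236 236 236 236 236 236 237 236 236 236 234 212 116 102  99  98 100
189 235 236 235 234 224 205 232 236 235 236 236 236 236 236 236 236 236 236 235 236 235 236 236 235 236 236 236 236 236 236 236 236 235 235 217 135 110  92  92  98
```

Call:
servo_tool([
  [[0,0,0,0,0.003,0.005,-1],[0,0,0,0,0,0.008,-1],[0,0,0,0,0,0.008,-1],[0,0,0,0,0,0.008,-1],[0,0,0,0,-0.002,0.008,-1],[0,0,0,0,-0.002,0.008,-1],[0,0,0,0,-0.001,0.008,-1],[0,0,0,0,0,0.004,-1]],
])

```text
t: 27.35
tcp_pos: [0.4422, -0.0711, 0.1602]
tool_rot: [0.741, 0.671, 0.0, 0.0]
force: [0.7, 1.1, 2.4]
finger_gap: 0.001
gripper_force: 1.2
```

```bash
python3 -c "
from h import *
s=manip.snapshot('side');cv2.imwrite('pics/side16.png',s)
gs=cv2.cvtColor(s,cv2.COLOR_BGR2GRAY)
p=manip.sense()['tcp_pos'];print(p,manip.sense()['force'],proj('side',p),proj('side',(.438,-.072,.16)))
for r in range(176,204): print(r,' '.join('%3d'%v for v in gs[r,255:295]))
"
```

```text
[ 0.44165357 -0.07097355  0.15986949] [-0.60490285  0.59503865  0.70856619] [280.40990716 188.83674552] [281.43534588 188.73740652]
176 235 235 235 235 235 234 235 235 235 228 194 139 125 115 113 110 102  86  77  72  71  67  64  63  63  80  89  68  64  64  64  64  63  63  68  72  79  95 100  99
177 235 234 235 235 235 235 236 235 234 221 155 117 113 112 113 113 110 107 106 105  99  81  66  64  65  67  69  65  64  67  76  79  84  81 105 125  90  95  98  97
178 228 225 226 234 234 234 234 234 232 214 131 111 112 112 112 114 113 112 112 113 110  96  70  64  69  69  68  64  69  97 141 161 174 155 177 192 102  87  87  86
179 222 220 220 221 218 217 220 223 223 210 147 125 128 127 121 120 117 116 114 113 110 100  75  78  91  84  82  75  74 126 198 225 228 227 227 209 102  76  76  76
180 173 177 181 186 191 199 216 220 222 220 209 206 205 191 173 166 155 150 144 133 117  99  72  81  95  83  89  85  74 130 207 233 235 234 228 204 101  73  76  75
181 141 139 139 143 148 155 161 168 174 175 178 182 186 194 206 210 212 214 212 208 198 163  88  81  95  83  91  86  75 129 207 233 235 220 154 126 
[... 2923 characters left out ...]
 198 196 197 197 198 197 197 196 198 198 197
200 235 235 235 236 235 234 223 185 192 195 195 197 196 197 196 197 197 197 198 200 202 200 197 196 196 197 196 197 196 197 195 197 196 197 197 197 198 198 196 196
201 235 235 236 235 236 236 233 222 202 195 196 197 197 197 197 198 201 202 213 222 223 219 203 202 201 201 197 197 197 197 196 196 197 198 197 197 197 197 197 197
202 235 235 235 235 236 236 236 233 224 204 196 196 196 198 202 209 220 219 221 222 222 221 219 219 219 217 204 196 197 196 196 198 196 197 198 197 197 196 197 196
203 235 236 235 236 235 236 236 236 234 223 198 196 197 209 221 220 220 220 220 220 220 220 220 221 220 220 216 203 198 196 199 199 197 198 197 196 198 198 198 195
```

Call:
servo_tool([
  [[0,0,0,0,0,0.006,-1],[0,0,0,0,0,0.006,-1],[0,0,0,0,0,0.004,-1],[0,0,0,0,0,0.0,-1]],
])

```text
t: 27.73
tcp_pos: [0.4413, -0.0709, 0.1444]
tool_rot: [0.741, 0.671, -0.0, -0.0]
force: [-0.7, 0.5, -0.6]
finger_gap: 0.0
gripper_force: 0.0
```

Call:
servo_tool([
  [[0,0,0,0,0,0.003,-1],[0,0,0,0,0,0.003,-1],[0,0,0,0,0,0.0,-1]],
])

```text
t: 27.98
tcp_pos: [0.4417, -0.0709, 0.1389]
tool_rot: [0.741, 0.671, 0.0, -0.0]
force: [0.9, 0.0, -0.2]
finger_gap: 0.001
gripper_force: 0.0
```

Call:
servo_tool([
  [[0,0,0,0,0,0.003,-1],[0,0,0,0,0,0,-1]],
])

```text
t: 28.15
tcp_pos: [0.4418, -0.0709, 0.136]
tool_rot: [0.741, 0.671, 0.0, 0.0]
force: [0.2, 0.0, -0.0]
finger_gap: 0.001
gripper_force: 0.0
```

Call:
servo_tool([
  [[0,0,0,0,0,0.003,-1],[0,0,0,0,0,0,-1]],
])

```text
t: 28.32
tcp_pos: [0.442, -0.071, 0.1332]
tool_rot: [0.741, 0.671, 0.0, 0.0]
force: [0.9, 0.3, 1.6]
finger_gap: 0.001
gripper_force: 0.5
```

Call:
servo_tool([
  [[0,0,0,0,0,0.003,-1],[0,0,0,0,0,0,-1]],
])

```text
t: 28.48
tcp_pos: [0.4423, -0.071, 0.1317]
tool_rot: [0.741, 0.671, 0.0, 0.001]
force: [-1.9, 0.5, 14.3]
finger_gap: -0.002
gripper_force: 7.6
```

Call:
servo_tool([
  [[0,0,0,0,0,0.002,-1],[0,0,0,0,0,0,-1]],
])

```text
t: 28.65
tcp_pos: [0.4424, -0.0711, 0.1314]
tool_rot: [0.741, 0.671, 0.001, 0.001]
force: [-4.9, 2.1, 32.4]
finger_gap: 0.002
gripper_force: 16.3
```

Call:
servo_tool([
  [[0,0,0,0,0,0,-1],[0,0,0,0,0,-0.004,-1],[0,0,0,0,0,-0.015,-1],[0,0,0,0,0,-0.035,-1],[0,0,0,0,0,-0.035,-1],[0,0,0,0,0,-0.035,-1],[0,0,0,0,0,-0.035,-1],[0,0,0,0,0,0,-1]],
])

```text
t: 29.32
tcp_pos: [0.4452, -0.0723, 0.2933]
tool_rot: [0.741, 0.671, 0.003, 0.006]
force: [0.8, -0.7, 0.0]
finger_gap: -0.001
gripper_force: 0.0
```

Call:
servo_tool([
  [[0,0,0,0.03,-0.01,0,-1],[0,0,0,0.04,-0.01,0,-1],[0,0,0,0.04,0,0,-1],[0,0,0,0.04,0,0,-1],[0,0,0,0.04,0,0,-1],[0,0,0,0,0,0,-1],[0,0,0,0,0,0,-1]],
])

```text
t: 29.9
tcp_pos: [0.4396, 0.122, 0.2864]
tool_rot: [0.74, 0.673, -0.001, -0.0]
force: [-1.3, -1.1, -0.3]
finger_gap: 0.0
gripper_force: 0.0
```

```bash
python3 -c "
from h import *
t=manip.snapshot('top');s=manip.snapshot('side');cv2.imwrite('pics/side17.png',s);cv2.imwrite('pics/top17.png',t)
gs=cv2.cvtColor(s,cv2.COLOR_BGR2GRAY)
H=np.array([.6234,-.0904,.157]);ex=np.array([.995,-.0993,0])
for a in(.0,.1,.15): b=H-.18*np.cos(a)*ex-[0,0,.18*np.sin(a)];print(a,b,proj('side',b),proj('top',b))
for r in range(186,208): print(r,' '.join('%3d'%v for v in gs[r,264:292]))
g=cv2.cvtColor(t,cv2.COLOR_BGR2GRAY)
m=(g[195:222,255:305]<65).astype(np.uint8);k,l,st,c=cv2.connectedComponentsWithStats(m)
for i in range(1,k): print('top',st[i],c[i]+[255,195],cast('top',*(c[i]+[255,195]),.13)) if st[i,4]>20 else 0
"
```

```text
0.0 [ 0.4443   -0.072526  0.157   ] [279.6729626  189.26384922] [276.26668264 205.41141854]
0.1 [ 0.44519475 -0.0726153   0.13902999] [279.21076906 193.51162344] [276.00716565 205.28143544]
0.15 [ 0.4463111  -0.07272671  0.13010114] [278.80119981 195.5819127 ] [275.90672428 204.98683586]
186 146 150 162 174 185 198 212 217 221 221 217 221 229 234 234 234 235 236 236 236 237 236 236 235 218 138 106  97
187 220 190 159 154 146 152 163 175 185 197 212 217 219 215 217 221 229 234 235 236 236 236 236 235 232 202 120  99
188 234 231 228 226 220 190 160 154 147 154 164 176 185 196 211 216 215 211 221 233 236 236 236 236 234 213 116 102
189 236 235 235 235 234 231 227 225 220 191 160 152 145 153 163 160 139 124 155 213 235 236 236 236 234 217 136 112
190 236 236 236 236 236 236 236 236 234 231 227 220 201 188 146 106  89  84 118 190 233 236 236 236 236 233 225 201
191 236 236 236 236 235 236 236 235 235 236 235 235 231 228 197 102  78  79 103 176 232 236 236 236 236 236 236 233
192 236 235 236 236 236 236 236 236 236 237 236 236 235 227 179  96  79  82 127 203 234 236 235 234 234 234 234 236
[... 1132 characters left out ...]
 200 199 199 198 199 200 198
203 224 199 198 198 209 222 219 217 216 213 207 192 181 166 188 215 220 218 203 200 199 199 200 199 199 198 200 199
204 224 189 196 200 213 221 221 221 221 221 219 218 216 215 217 221 221 221 218 204 200 200 199 199 199 200 199 198
205 233 222 196 208 223 223 221 221 222 221 221 220 220 220 220 220 221 221 221 215 202 200 201 200 199 200 205 202
206 236 233 223 198 206 218 221 222 221 221 222 221 221 221 221 221 221 220 210 185 197 198 200 204 202 211 229 232
207 236 236 234 222 194 195 215 219 221 221 221 222 221 221 222 221 220 213 185 168 195 190 201 230 232 233 236 237
top [  9   7  25   9 117] [275.93162393 206.4017094 ] [ 0.44221438 -0.07285001  0.13      ]
```

```bash
python3 - <<'E'
from h import *
H=np.array([.6234,-.0904,.157]);ex=np.array([.995,-.0993,0]);ey=np.array([.0993,.995,0])
for a in(-.45,.05,.1,.13,.15,.17):
    o=[]
    for sgn in(1,-1):
        P=[proj('side',H+sgn*.045*ey-d*(np.cos(a)*ex+[0,0,np.sin(a)])) for d in(.08,.17)]
        o+=[(P[1][1]-P[0][1])/(P[1][0]-P[0][0]),P[0].round(1),P[1].round(1)]
    print(a,o)
for f in('side14','side17'):
    g=cv2.cvtColor(cv2.imread(f'pics/{f}.png'),cv2.COLOR_BGR2GRAY)
    for c in range(238,280,3):
        lo,hi=(160,200) if f=='side14' else (170,206)
        print(f,c,' '.join('%3d'%v for v in g[lo:hi,c]))
E
```

```text
-0.45 [np.float64(-0.3137641749234424), array([248. , 183.2]), array([270.9, 176. ]), np.float64(-0.3228949455296539), array([253.4, 171.9]), array([275.3, 164.8])]
0.05 [np.float64(0.16717803917531124), array([250., 193.]), array([274.7, 197.1]), np.float64(0.1630408302539417), array([255.3, 181.3]), array([278.8, 185.1])]
0.1 [np.float64(0.21216301510831842), array([249.9, 193.9]), array([274.4, 199.1]), np.float64(0.2086914651832207), array([255.2, 182.2]), array([278.6, 187.1])]
0.13 [np.float64(0.23932480013737248), array([249.8, 194.5]), array([274.2, 200.3]), np.float64(0.2362716972289773), array([255.1, 182.8]), array([278.4, 188.2])]
0.15 [np.float64(0.2575347768323708), array([249.8, 194.9]), array([274. , 201.1]), np.float64(0.2547691839940441), array([255.1, 183.1]), array([278.2, 189. ])]
0.17 [np.float64(0.2758442210653916), array([249.7, 195.2]), array([273.8, 201.9]), np.float64(0.2733733542338738), array([255. , 183.5]), array([278. , 189.8])]
side14 238  53  54  55  55  60  87  98  98  97  98  98  98  99 100 100  98  82  74  74  74  73  72  69  65  70 115 178 160 11
[... 3738 characters left out ...]
 150 190 231 235 236 236 235 235 235 236 233 217 201 159 151 189 198 199 189 222
side17 268 113 114 134 224 224 152 118 113 115 111  99 106 193 230 231 222 185 146 220 234 236 235 236 235 236 235 233 193 210 191 149 176 196 209 213 223
side17 271 108 112 134 222 186 129 115 113 113 115 112  92 120 225 234 220 217 175 154 225 236 235 236 235 236 237 233 208 201 217 186 143 189 217 221 221
side17 274  97  99 119 195 183 125 105 105 102 106 101  91 137 226 235 234 217 212 164 160 227 235 236 236 236 233 200 196 197 205 215 177 151 207 219 221
side17 277  64  70  85  94  95  96  95  93  93  98 101 106 152 228 235 236 234 215 196 153 188 228 227 214 182 152 118  98  86 105 185 201 160 166 215 220
```

```bash
python3 -c "
from h import *
print(manip.sense()['t'],manip.sign_off())"
```

```text
the job is handed in; nothing more can be done
30.0 None
```

The job is handed in at 30 s: the round blank and top plate are seated in the die, the slide is home, and the lever is fully down (side-view slope 0.26, as predicted) with the press left closed; sign-off returned no verdict.

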